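# True up the sprung plate of the levelling press

### The arm

A 6-joint arm with a two-finger parallel gripper is mounted at the origin on a cart in front of the work surface, level with it; the furniture and walls round the work are solid. World frame = base frame: x ahead of the robot, y to its left, z up, the work surface at z = 0. Lengths are in m, angles in rad, forces in N, time in s.
With the tool pointing down it reaches from about 0.325 to 0.9 m from the base axis. Payload 6.1 kg.
Tool frame: the origin (TCP) lies at the centre of the arm's flange, where the gripper is bolted on; the fingertips stand 182 mm ahead of it and the grasp point (between the pads) lies 164 mm ahead of it; x points along the fingers, y is the direction in which the jaws open and shut, and the axes are right-handed (so a half turn about x gives the same grasp; the last joint's range is limited). The gripper opens to 87 mm and grips with 3 to 60 N. Pads are 19 mm wide; open, the fingers measure 117 mm over their backs; the gripper's body (75 mm by 190 mm) begins 51 mm behind the grasp point.
Start: joints at [0.975, 0.22, 1.526, -0, 1.395, -0.126], TCP at [0.283, 0.557, 0.405] pointing down, gripper open.
Joint ranges: [-2.98, 2.98], [-0.91, 2.08], [0.09, 2.57], [-1.24, 4.39], [0.2, 2.65], [-2.68, 2.68]. Speed limits (rad/s): [2.57, 2.57, 3.01, 3.14, 3.14, 3.14].

### API

Orientations are given as a unit quaternion [x, y, z, w].
In Python, from station import env, viewer gives the robot as it stands.
- The arm moves only by the tool play_rows, never from a script. Its argument "increments" is a list of rows, each an object with "translation": the shift along the tool's x, y, z normalised to -1 to 1, where 1 is 0.75 m, a list of three; "twist": the turn about the tool's x normalised to -1 to 1, where 1 is 1.5 rad; "hand": the gripper command: -1 is fully open, 1 is shut, values between are in proportion. A call has 1 to 10 rows; each row is the pose to reach, as a shift and turn from the pose measured when the call began, along the tool's axes at that moment; what a row does not reach only later rows make up. A row lasts 1/10 s, in which the tool goes at most 50 mm and 8.59 degrees, less where a joint would pass 70% of its speed; a pose out of reach is approached as far as the arm can. A call with a number of a shift or a turn outside -1 to 1 is refused whole. A call with a gripper value outside its range is refused whole. The fingers move at their own pace and stop on an object; "squeeze" is the grip in N (left out, the last holds). Time passes only in rows, so rows that repeat a pose let the fingers close. It gives the time, the measured TCP pose, the force and the opening at its end, in the units of the state.
- env.get_state(): the state, without advancing time (a new reading comes with each control period).
- viewer.snapshot(name): name is "side" or "top" or "wrist"; returns a dict with "img" (480x640x3 uint8, blue, green, red), "intrinsics" (3x3 intrinsics, pixels), "rvec" (rotation vector, rad) and "tvec" (3), from world to camera coordinates, as OpenCV has them. Camera axes: x right, y down, z forward; pixel columns grow to the right and rows downward; lengths in m; the calibration is good to about 2 mm. A picture is of the moment at which its call begins. There is no depth.
- env.hand_in(): hands the job in, once; it reports no verdict.
Trained networks look in the newest picture that a camera, given by its name, has taken for a name from the list of things; names that differ only in an ending like _2 or _b are one class to them, and where a whole thing is asked for, a point or a joint stands for the part that bears it (a point fixed in the world has none). Each returns a list of dicts, best first, with "confidence" (0 to 1); they miss things now and then, are a little off and sometimes report something else, mostly with a low value. They report only what shows in the picture. A call takes as long as a camera call.
- viewer.masks_of(camera, name): "mask" (480x640 bool, what is visible of it).
- viewer.mark_of(camera, name): "location" ([x, y, z] in m, in the coordinates of the camera as it stood for that picture, good to about 4 mm: a listed point, or the origin of a listed thing).
The state is a dict: "clock": time; "qpos": joint angles; "qd": joint speeds; "joint_efforts": joint torques, N m; "tool_pos": TCP position; "ee_rot": TCP orientation; "force": force on the tool from outside, world axes, zero at the start; "torque": the same for the moment, N m; "opening": finger opening in m.
Only numpy, scipy, OpenCV 4.12 (cv2) and the standard library are available. Lean on these libraries where they do the work, as an engineer would, in place of code of your own. Each camera call takes 0.05 s, during which the arm holds its last target.

### The job

The sprung plate in the round levelling press is sitting crooked. Take the tamper from its stand, press its flat foot squarely down on the plate until the plate bottoms out level, keep it bottomed under 15 to 20 N for about two seconds, then ease off so that the plate comes back up level, and stand the tamper upright in its stand again. Firm but not forced: never load the press with more than 22 N, and leave the other things where they are.

Things in the scene. Friction and masses are not known exactly. Their poses are not given: they have to be found in the camera images.
- press: levelling press, fixed to the work surface: a round aluminium cup on a dark steel flange (84 mm across, 10 mm thick). Origin at the centre of the flange's underside on the work surface, z up on the cup's axis. The cup is 64 mm across outside with a bore of 54 mm, its rim 58 mm above the origin. Inside floats a flat round steel plate, 51 mm across, on a spring.
- plate_top (a point): centre of the upper face of the press's sprung plate; its z axis is the plate's normal. At rest its centre lies 50 mm above the press's origin. The plate rocks on a stiff ball seat (about 0.03 N m of friction, no spring) and stays at whatever slant it is left in; it starts 3 to 8 degrees crooked, in any direction. Only a flat face pressed on it sets it level.
- plate_drop (a joint): how far the plate is pressed down, m: 0 up at rest. The stop underneath is out of sight and set anew each time, so the plate bottoms somewhere between 0.006 and 0.020: it has to be felt. The spring resists with about 3 N at first and 0.3 N more per mm (5 to 9 N where it meets the stop); from there the stop is hard, about 20 N more for each further mm. On release the spring lifts the plate again.
- tamper_grip (a point): middle of the tamper's grip. The tamper is 96 mm high, about 0.22 kg: a flat round steel foot 42 mm across and 14 mm thick, a thin round neck, and above it a square black grip, 24 x 24 mm and 50 mm tall (45 to 95 mm above the underside). This point is 70 mm above the underside; its x and y axes are normal to the grip's flat sides, z up along the tamper. It starts upright in the stand.
- tamper_foot (a point): centre of the underside of the tamper's foot, 70 mm below tamper_grip; z up along the tamper.
- stand: the tamper's stand, fixed: a shallow round grey plastic dish, 72 mm across its foot, 66 mm across its wall, 12 mm high, with a 54 mm wide recess whose floor is 4 mm above the work surface. Origin at the centre of its underside, z up.
- stub_1_mid (a point): cream turned specimen stub, 21 mm across, 17 mm high; a bystander (point 5 mm above its underside)
- folding_loupe_mid (a point): small round folding loupe, 32 mm across, 14 mm high; a bystander (point 5 mm above its underside)
- mount_ring_mid (a point): black mount ring lying flat, 43 mm across, 14 mm high; a bystander (point 5 mm above its underside)
- stub_3_mid (a point): cream turned specimen stub, 21 mm across, 23 mm high; a bystander (point 5 mm above its underside)
- eyepiece_2_mid (a point): black eyepiece standing on its tube, 39 mm across, 49 mm high; a bystander (point 5 mm above its underside)
- putty_tin_mid (a point): flat round white tin, 56 mm across, 20 mm high; a bystander (point 5 mm above its underside)
- tape_roll_mid (a point): roll of tape lying flat, 70 mm across, 19 mm high; a bystander (point 5 mm above its underside)
- screw_jar_mid (a point): white jar with a ribbed yellow lid, 41 mm across, 43 mm high; a bystander (point 5 mm above its underside)

How it is judged:
By the outcome, as a careful person would: the job done as asked, in the order asked, and still so for the second after the job is handed in, with the robot touching nothing.
It also fails if it takes over 58 s, if anything falls off the work surface, if the arm or the gripper's body presses on something with over 40 N, if the wrist force passes 120 N, or if a joint passes its speed limit or range.

## Working session

There is one attempt and no reset: what is moved stays moved. The work goes in short steps, Python scripts to look and compute and a tool call to move; the robot and the scene stay as the last step left them, time stands still between calls to the robot, and variables do not carry over. Pictures are saved under pics/ and viewed, and the job is handed in when it is done.

Besides the shell and the picture viewer there is one more tool, called after "Call:" by a JSON object that holds its "api" and its "payload". play_rows: Moves the arm, as the interface text tells. Scaled input: -1 to 1 covers 0.75 m each way for a shift and 1.5 rad each way for a turn. Its arguments: {"type":"object","properties":{"increments":{"type":"array","items":{"type":"object","properties":{"translation":{"type":"array","items":{"type":"number"}},"twist":{"type":"number"},"hand":{"type":"number"}}}},"squeeze":{"type":"number"}},"required":["increments"]}

```bash
mkdir -p pics; ls
cat > h.py <<'E'
import numpy as np, cv2
from scipy.spatial.transform import Rotation as R
from station import env, viewer
def c2w(s,p):
    Rm=cv2.Rodrigues(np.array(s["rvec"],float))[0]; return Rm.T@(np.array(p)-np.array(s["tvec"]).ravel())
def proj(s,p):
    return cv2.projectPoints(np.array(p,float).reshape(-1,3),np.array(s["rvec"],float),np.array(s["tvec"],float),np.array(s["intrinsics"],float),None)[0].reshape(-1,2)
def onplane(s,uv,z):
    K=np.array(s["intrinsics"]);Rm=cv2.Rodrigues(np.array(s["rvec"],float))[0];t=np.array(s["tvec"]).ravel()
    C=-Rm.T@t; out=[]
    for u,v in np.atleast_2d(uv):
        d=Rm.T@np.linalg.inv(K)@[u,v,1]; out.append(C+d*(z-C[2])/d[2])
    return np.array(out)
E
python3 - <<'E'
from h import *
st=env.get_state(); print({k:np.round(v,4) for k,v in st.items()}); print(R.from_quat(st["ee_rot"]).as_matrix().round(4))
for c in ["top","side","wrist"]:
    s=viewer.snapshot(c); cv2.imwrite(f"pics/{c}0.png",s["img"])
    for n in ["press","plate_top","tamper_grip","tamper_foot","stand"]:
        for d in viewer.mark_of(c,n)[:2]: print(c,n,round(d["confidence"],2),c2w(s,d["location"]).round(4))
    if c=="top":
      for n in ["stub_1_mid","folding_loupe_mid","mount_ring_mid","eyepiece_2_mid","putty_tin_mid","tape_roll_mid","screw_jar_mid"]:
        for d in viewer.mark_of(c,n)[:2]: print(c,n,round(d["confidence"],2),c2w(s,d["location"]).round(4))
E
```

```text
pics
{'clock': np.float64(0.0), 'qpos': array([ 0.9749,  0.2212,  1.5276, -0.    ,  1.3947, -0.1261]), 'qd': array([ 0.001 , -0.0002,  0.    , -0.0008, -0.0012, -0.0002]), 'joint_efforts': array([ 4.00000e-04, -4.94617e+01, -3.87378e+01,  6.98000e-02,
        5.72000e-02, -1.00000e-04]), 'tool_pos': array([0.2828, 0.5571, 0.4036]), 'ee_rot': array([ 0.1639,  0.6879, -0.1652,  0.6875]), 'force': array([-0.6881,  1.0111,  0.04  ]), 'torque': array([ 0.0336, -0.0349,  0.0342]), 'opening': np.float64(0.0867)}
[[-1.100e-03  4.527e-01  8.917e-01]
 [-1.600e-03  8.917e-01 -4.527e-01]
 [-1.000e+00 -1.900e-03 -2.000e-04]]
top press 0.79 [ 0.5634  0.3187 -0.001 ]
top plate_top 0.81 [0.5694 0.3164 0.0497]
top tamper_grip 0.76 [0.3921 0.2177 0.0728]
top tamper_grip 0.26 [0.6679 0.3075 0.0067]
top tamper_foot 0.67 [0.3953 0.2125 0.0005]
top tamper_foot 0.49 [0.4452 0.3592 0.0085]
top stand 0.65 [ 0.39    0.2184 -0.0034]
top stub_1_mid 0.66 [ 0.5448  0.2403 -0.0013]
top folding_loupe_mid 0.8 [0.4443 0.3602 0.0077]
top mount_ring_mid 0.55 [0.6072 0.244  0.0007]
top putty_tin_mid 0.87 [0.487  0.5312 0.0047]
top tape_roll_mid 0.68 [0.6682 0.3094 0.0062]
top screw_jar_mid 0.89 [6.700e-01 3.904e-01 5.000e-04]
side press 0.72 [0.5651 0.3116 0.0034]
side plate_top 0.43 [0.5613 0.3188 0.0471]
side tamper_grip 0.87 [0.3956 0.2094 0.0789]
side tamper_foot 0.62 [0.3944 0.2135 0.0039]
side stand 0.68 [ 0.3982  0.2154 -0.0035]
side stand 0.32 [0.4355 0.4196 0.0065]
```

View pics/top0.png

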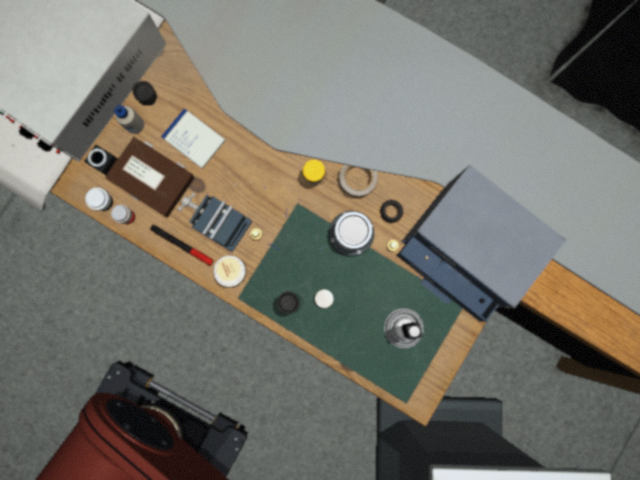

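View pics/side0.png

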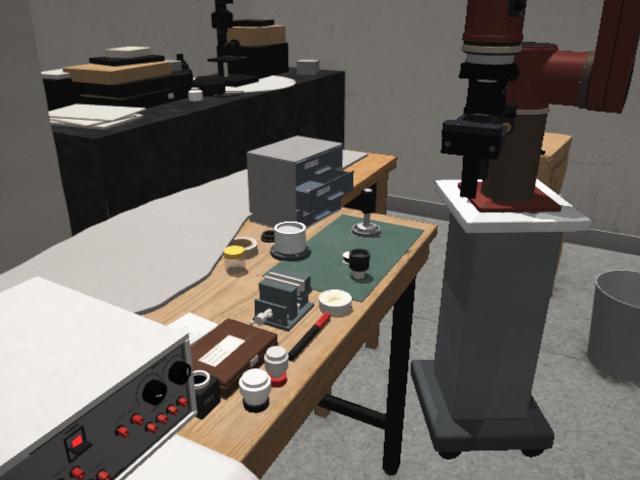

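View pics/wrist0.png

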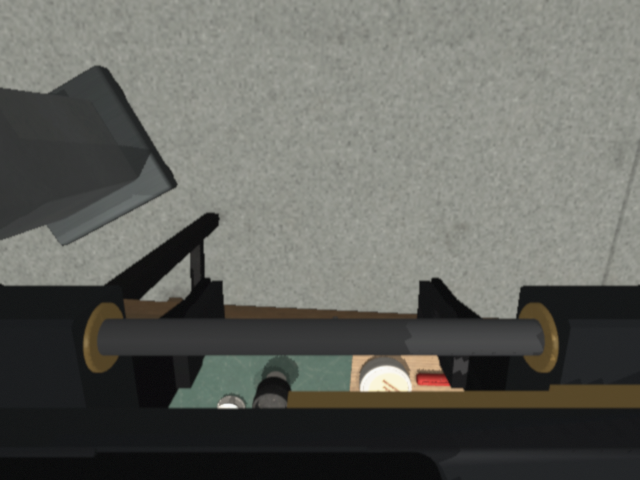

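Run:
```python
from h import *
s=viewer.snapshot("top"); im=s["img"]
a=cv2.resize(im[285:365,360:460],(800,640)[:2] and (750,600),interpolation=cv2.INTER_CUBIC); cv2.imwrite("pics/tz.png",a)
print("intr",s["intrinsics"],"C",c2w(s,[0,0,0]))
for n,uv,z in [("drawer corner near",(487,318),0.),("drawer left bottom",(400,258),0.),("top corner",(515,305),.13),("cab top left",(412,236),.13),("cab top left hi",(470,167),.13)]: print(n,onplane(s,uv,z).round(3))
s2=viewer.snapshot("side"); cv2.imwrite("pics/sz.png",cv2.resize(s2["img"][130:270,230:440],(800,533),interpolation=cv2.INTER_CUBIC)); print(c2w(s2,[0,0,0]))
```

```text
intr [[581.26191919   0.         317.95017337]
 [  0.         581.26191919 244.33330516]
 [  0.           0.           1.        ]] C [0.44089259 0.38640976 1.0597692 ]
drawer corner near [[0.418 0.064 0.   ]]
drawer left bottom [[0.522 0.224 0.   ]]
top corner [[0.443 0.059 0.13 ]]
cab top left [[0.548 0.225 0.13 ]]
cab top left hi [[0.665 0.132 0.13 ]]
[0.55520473 1.33852762 0.4908476 ]
```

View pics/tz.png

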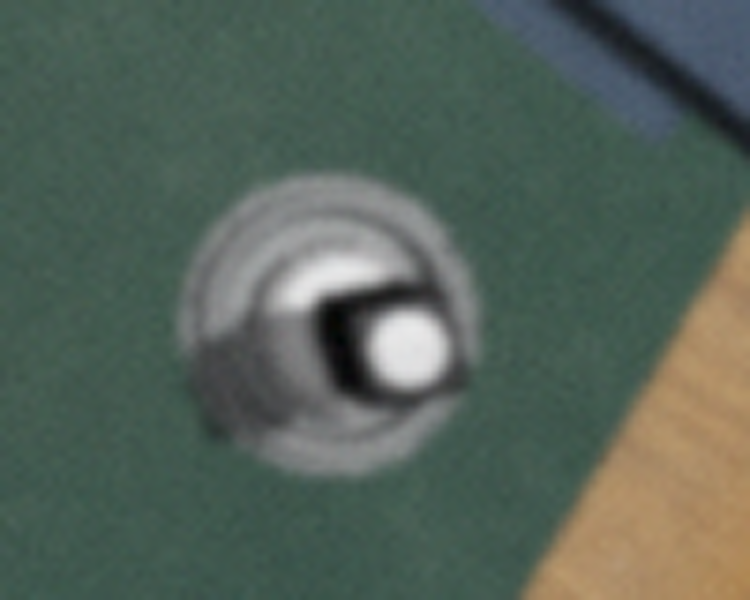

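View pics/sz.png

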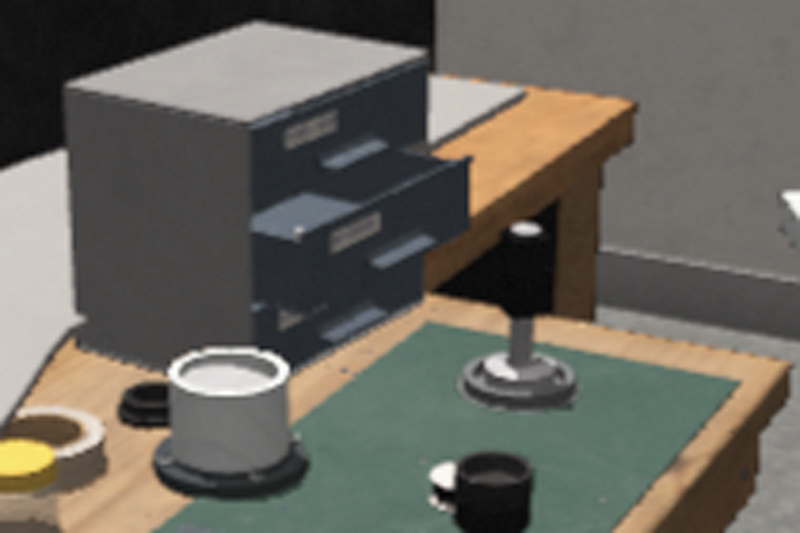

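```bash
cat > tri.py <<'E'
from h import *
def tri(pairs):
    A=[];b=[]
    for s,uv in pairs:
        C=c2w(s,[0,0,0]); p=onplane(s,uv,0)[0]; d=(p-C)/np.linalg.norm(p-C); M=np.eye(3)-np.outer(d,d); A.append(M);b.append(M@C)
    x=np.linalg.solve(sum(A),sum(b)); return x
E
python3 - <<'E'
from tri import *
from scipy.optimize import minimize
t=viewer.snapshot("top"); s=viewer.snapshot("side")
cv2.imwrite("pics/cab.png",cv2.resize(t["img"][155:335,380:580],(800,720)[:2] if 0 else (660,594),interpolation=cv2.INTER_CUBIC))
def mk(c,n):
    m=viewer.masks_of(c,n); return [(round(d["confidence"],2),int(d["mask"].sum())) for d in m], (m[0]["mask"] if m else None)
H=.012
def hull(sn,x,y,yaw,tl=0):
    c,sn_=np.cos(yaw),np.sin(yaw); P=[]
    for a in(-H,H):
        for b in(-H,H):
            for z in(.049,.099): P.append([x+c*a-sn_*b,y+sn_*a+c*b,z])
    k=8
    uv=proj(sn,P); return uv
def render(sn,p,box,k=8):
    u0,v0,w,h=box; uv=hull(sn,*p); q=((uv-[u0,v0]+.5)*k).astype(np.float32)
    im=np.zeros((h*k,w*k),np.uint8); cv2.fillConvexPoly(im,cv2.convexHull(q).astype(np.int32),255)
    return cv2.resize(im,(w,h),interpolation=cv2.INTER_AREA)/255.
obs=[]
for sn,box in [(t,(385,305,50,45)),(s,(350,180,40,40))]:
    u0,v0,w,h=box; g=cv2.cvtColor(sn["img"][v0:v0+h,u0:u0+w],cv2.COLOR_BGR2GRAY).astype(float)
    obs.append((sn,box,g))
    np.set_printoptions(linewidth=250)
    print(g.astype(int)[::2,::2] if sn is t else "")
E
```

```text
[[ 87  89  85  85  88  87  83  82  81  89  85  85  83  79  80  84  82  87  83  82  78  81  81  81  79]
 [ 89  87  87  84  89  89  84  90  92  91  94  92  83  81  80  78  81  84  87  81  79  81  83  80  80]
 [ 88  87  86  87  99 104 122 134 138 139 138 129 124 103  86  84  82  80  84  85  79  82  80  81  84]
 [ 80  82  89 100 126 135 129 130 139 144 137 140 142 142 129 108  86  80  82  76  79  75  77  81  82]
 [ 85  85 100 123 130 129 139 133 129 125 122 119 129 138 144 142 106  84  81  76  80  77  79  82  82]
 [ 81  96 128 120 137 138 142 153 158 156 159 152 139 115 120 144 141 104  79  80  79  75  76  80  76]
 [ 87 115 121 131 137 149 162 155 149 149 149 154 164 151 116 109 139 117  87  77  80  83  81  79  77]
 [ 96 116 119 138 147 159 136 148 170 191 200 197 185 168 147 104 115 131 106  84  83  79  85  82  77]
 [106 104 131 145 157 127 135 184 217 229 229 223 208 169 140 112  85 134 129  90  81  80  82  79  79]
 [111 114 140 151 136 113 170 218 221 187 164 126  98  60  50  51  48 106 138 103  84  78  81  79  78]
 [105 120 138 154 119 130 179 204 162  56  28  29  39  60  81  87  79 
[... 569 characters left out ...]
  77  76  92 105 103  68  35  43  65  81  84  76  82  84  83  80  82  81  83  82]
 [ 76  64  65  70  64  71  77  86  97 103 125 121  95  92  76  98 124 118  92  82  87  83  78  81  84]
 [ 80  55  63  74  73  70  74 113 118 116 125 142 126 109 117 134 118  98  83  85  78  84  80  79  78]
 [ 81  70  65  84  85 100 125 129 126 122 121 116 121 136 142 124  95  80  82  82  80  78  82  82  79]
 [ 82  81  78  84  87 108 118 126 134 135 139 139 136 136 130  99  81  83  79  78  80  80  81  84  77]
 [ 83  74  75  78  80  85 101 112 124 124 129 130 115  99  88  84  81  81  79  81  77  79  82  84  82]
 [ 77  76  81  81  76  75  81  79  79  82  81  86  85  82  84  85  80  80  76  78  79  79  83  88  85]]
```

View pics/cab.png

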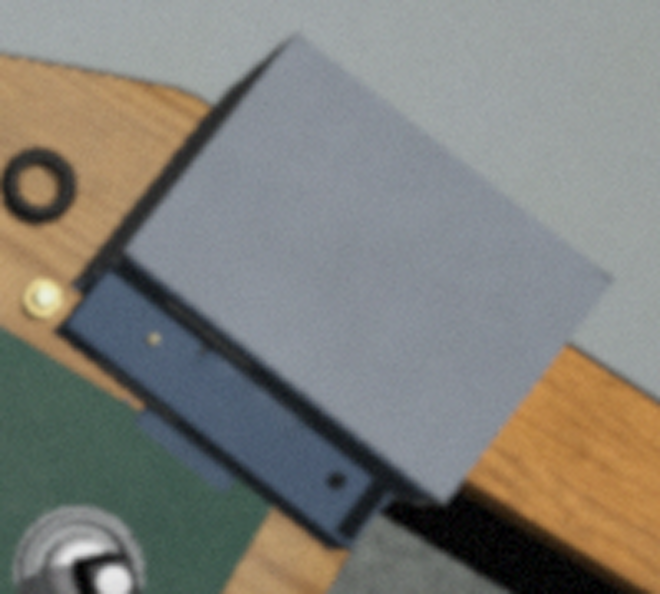

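Run:
```python
from tri import *
t=viewer.snapshot("top"); s=viewer.snapshot("side"); w=viewer.snapshot("wrist")
for n,a,b in [("drawR",(483,320),(353.4,171.5)),("drawL",(399,255),(295.6,193)),("topR",(514.8,307.4),(341.6,144.4)),("topL",(417,232),(295.6,162.8)),("cap",(414.3,331.3),(230+525*.2625,130+229*.2625))]:
    print(n,tri([(t,a),(s,b)]).round(4))
C=c2w(w,[0,0,0]); st=env.get_state(); T=R.from_quat(st["ee_rot"]).as_matrix()
print("cam in tool",T.T@(C-st["tool_pos"]), "axis in tool",T.T@(c2w(w,[0,0,1])-C),T.T@(c2w(w,[1,0,0])-C), w["intrinsics"][0])
g=st["tool_pos"]+T@[.164,0,0]; print(g,proj(w,g),proj(w,st["tool_pos"]+T@[.4,0,0]))
```

```text
drawR [0.4159 0.1034 0.1064]
drawL [0.5356 0.241  0.1016]
topR [0.44   0.0708 0.163 ]
topL [0.5509 0.2237 0.1641]
cap [0.3948 0.214  0.0985]
cam in tool [ 0.01932554  0.00106241 -0.07314526] axis in tool [ 9.63625076e-01 -8.79909378e-04  2.67256318e-01] [ 1.13408631e-03  9.99999040e-01 -7.96708851e-04] [392.18760806   0.         320.47404777]
[0.28292326 0.55730297 0.24077044] [[318.11391585 318.36573132]] [[319.77472266 208.13980997]]
```

Call:
{"api": "play_rows", "payload": {"increments": [{"translation": [0.01, -0.05, 0.05], "twist": 0.09, "hand": -1}, {"translation": [0.02, -0.1, 0.1], "twist": 0.18, "hand": -1}, {"translation": [0.04, -0.15, 0.15], "twist": 0.27, "hand": -1}, {"translation": [0.05, -0.2, 0.2], "twist": 0.36, "hand": -1}, {"translation": [0.07, -0.25, 0.25], "twist": 0.45, "hand": -1}, {"translation": [0.08, -0.3, 0.3], "twist": 0.53, "hand": -1}, {"translation": [0.098, -0.341, 0.341], "twist": 0.56, "hand": -1}, {"translation": [0.098, -0.341, 0.341], "twist": 0.56, "hand": -1}, {"translation": [0.098, -0.341, 0.341], "twist": 0.56, "hand": -1}]}}

```text
clock: 2.5
tool_pos: [0.3956, 0.2112, 0.3306]
ee_rot: [0.431, 0.56, -0.432, 0.56]
force: [-0.6, -0.0, 0.1]
opening: 0.0871
```

Run:
```python
from h import *
st=env.get_state(); print(st["clock"],st["tool_pos"],st["qpos"].round(3)if hasattr(st["qpos"],"round") else st["qpos"],st["force"]); T=R.from_quat(st["ee_rot"]).as_matrix(); print(T.round(4))
w=viewer.snapshot("wrist"); cv2.imwrite("pics/w1.png",w["img"])
cv2.imwrite("pics/w1z.png",cv2.resize(w["img"][220:400,220:420],(660,594),interpolation=cv2.INTER_CUBIC))
for n in ["tamper_grip","tamper_foot","stand"]:
    for d in viewer.mark_of("wrist",n)[:2]: print(n,round(d["confidence"],2),c2w(w,d["location"]).round(4))
```

```text
2.5 [0.39558271 0.21120105 0.33055217] [ 3.140e-01 -1.450e-01  2.046e+00 -1.000e-03  1.241e+00  5.800e-02] [-0.64190737 -0.0122129   0.11128814]
[[-1.000e-03  9.672e-01  2.541e-01]
 [-9.000e-04  2.541e-01 -9.672e-01]
 [-1.000e+00 -1.200e-03  6.000e-04]]
tamper_grip 0.56 [0.3942 0.2159 0.0771]
tamper_foot 0.79 [0.3958 0.2109 0.0059]
```

View pics/w1z.png

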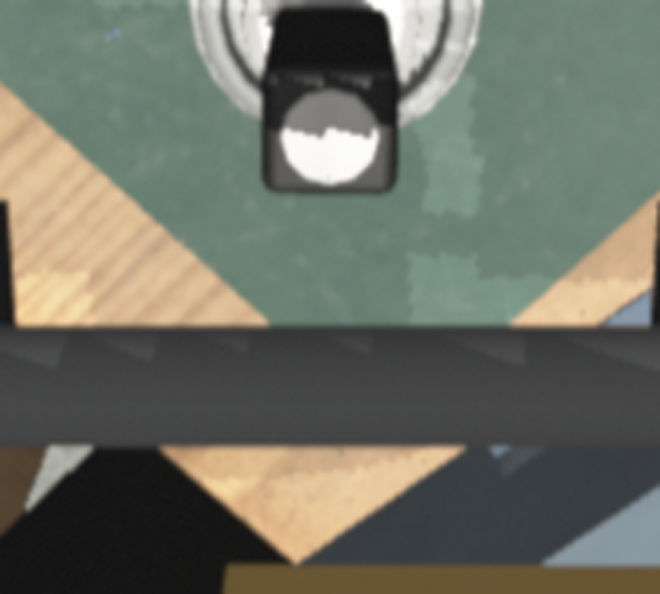

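View pics/w1.png

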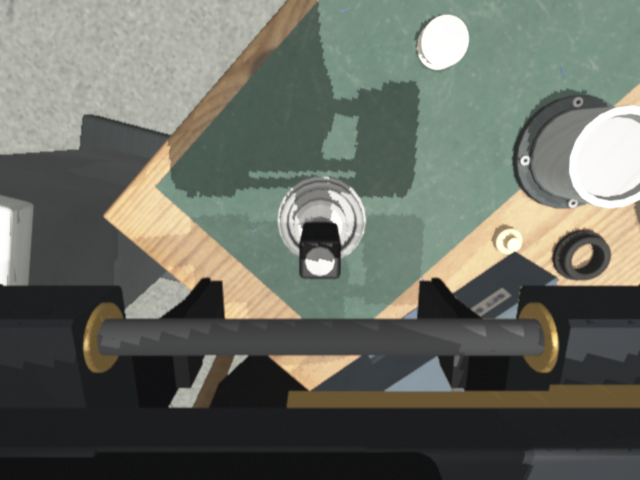

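Run:
```python
from h import *
w=viewer.snapshot("wrist"); st=env.get_state(); T=R.from_quat(st["ee_rot"]).as_matrix()
p=onplane(w,(320.0,261.5),.1)[0]; print(p, T.T@(p-st["tool_pos"]))
print(proj(w,[p+T@[0,a,b] for a,b in [(.012,.012),(.012,-.012),(-.012,-.012),(-.012,.012)]]))
# grip target .164 ahead
print(st["clock"])
```

```text
[0.39508363 0.2165202  0.1       ] [ 0.23176342  0.00031557 -0.00184661]
[[340.71685245 281.15759498]
 [341.31231588 241.28600245]
 [298.68144314 241.2714659 ]
 [299.29230253 281.14053782]]
2.75
```

Call:
{"api": "play_rows", "payload": {"increments": [{"translation": [0.04, 0, -0.002], "twist": 0, "hand": -1}, {"translation": [0.08, 0, -0.002], "twist": 0, "hand": -1}, {"translation": [0.117, 0, -0.002], "twist": 0, "hand": -1}, {"translation": [0.117, 0, -0.002], "twist": 0, "hand": -1}, {"translation": [0.117, 0, -0.002], "twist": 0, "hand": -1}]}}

```text
clock: 3.25
tool_pos: [0.3946, 0.2168, 0.2443]
ee_rot: [0.43, 0.562, -0.43, 0.561]
force: [-0.0, 0.5, 0.6]
opening: 0.087
```

Run:
```python
from h import *
st=env.get_state(); print(st["clock"],st["tool_pos"],st["force"])
w=viewer.snapshot("wrist"); cv2.imwrite("pics/w2.png",w["img"])
```

```text
3.25 [0.39455073 0.21680337 0.24431423] [-0.04225321  0.54010497  0.62271506]
```

View pics/w2.png

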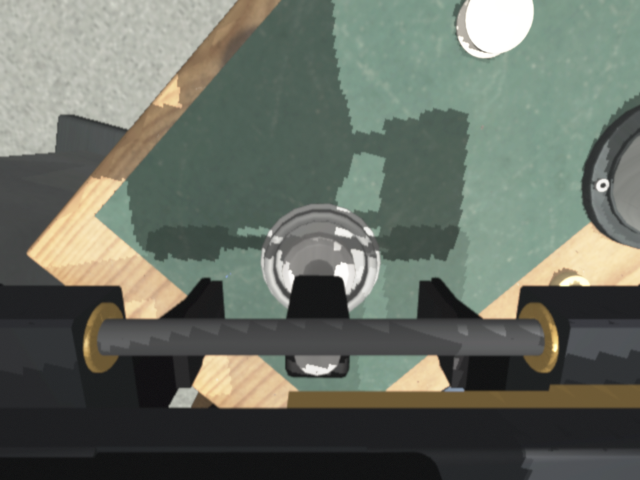

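Call:
{"api": "play_rows", "payload": {"increments": [{"translation": [0.002, 0, 0], "twist": 0, "hand": 1}, {"translation": [0.002, 0, 0], "twist": 0, "hand": 1}, {"translation": [0.002, 0, 0], "twist": 0, "hand": 1}, {"translation": [0.002, 0, 0], "twist": 0, "hand": 1}, {"translation": [0.002, 0, 0], "twist": 0, "hand": 1}, {"translation": [0.002, 0, 0], "twist": 0, "hand": 1}, {"translation": [0.002, 0, 0], "twist": 0, "hand": 1}, {"translation": [0.002, 0, 0], "twist": 0, "hand": 1}], "squeeze": 50}}

```text
clock: 4.1
tool_pos: [0.3952, 0.2168, 0.2437]
ee_rot: [0.431, 0.561, -0.429, 0.562]
force: [0.4, 0.3, 0.5]
opening: 0.0313
```

Run:
```python
from h import *
st=env.get_state(); print(st["clock"],st["tool_pos"],st["opening"],st["force"],st["torque"], R.from_quat(st["ee_rot"]).as_matrix().round(4))
w=viewer.snapshot("wrist"); cv2.imwrite("pics/w3.png",w["img"])
```

```text
4.1 [0.3951554  0.21680145 0.24371692] 0.0313198671022784 [0.38443236 0.29049031 0.4970899 ] [-0.03954176  0.02733897 -0.00449844] [[ 1.900e-03  9.654e-01  2.607e-01]
 [ 1.100e-03  2.607e-01 -9.654e-01]
 [-1.000e+00  2.100e-03 -5.000e-04]]
```

View pics/w3.png

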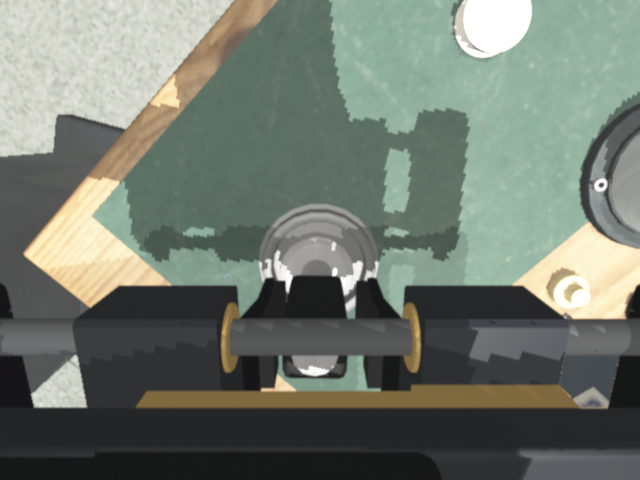

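Still closing (31 mm open, grip is 24). Continue.

Call:
{"api": "play_rows", "payload": {"increments": [{"translation": [0, 0, 0], "twist": 0, "hand": 1}, {"translation": [0, 0, 0], "twist": 0, "hand": 1}, {"translation": [0, 0, 0], "twist": 0, "hand": 1}, {"translation": [0, 0, 0], "twist": 0, "hand": 1}, {"translation": [0, 0, 0], "twist": 0, "hand": 1}], "squeeze": 50}}

```text
clock: 4.65
tool_pos: [0.395, 0.2168, 0.2435]
ee_rot: [0.43, 0.561, -0.429, 0.562]
force: [-0.2, -0.4, -1.9]
opening: 0.0235
```

Run:
```python
from h import *
st=env.get_state(); print(st["clock"],st["tool_pos"],st["opening"],st["force"],st["torque"], R.from_quat(st["ee_rot"]).as_matrix().round(4))
```

```text
4.65 [0.395025   0.21677009 0.24354389] 0.023489063439941962 [-0.16902097 -0.36784074 -1.88080234] [-0.05221809  0.10774948  0.03710437] [[ 1.400e-03  9.654e-01  2.607e-01]
 [ 9.000e-04  2.607e-01 -9.654e-01]
 [-1.000e+00  1.600e-03 -5.000e-04]]
```

Call:
{"api": "play_rows", "payload": {"increments": [{"translation": [-0.01, 0, 0], "twist": 0, "hand": 1}, {"translation": [-0.03, 0, 0], "twist": 0, "hand": 1}, {"translation": [-0.07, 0, 0], "twist": 0, "hand": 1}, {"translation": [-0.11, 0, 0], "twist": 0, "hand": 1}, {"translation": [-0.15, 0, 0], "twist": 0, "hand": 1}, {"translation": [-0.18, 0, 0], "twist": 0, "hand": 1}, {"translation": [-0.18, 0, 0], "twist": 0, "hand": 1}, {"translation": [-0.18, 0, 0], "twist": 0, "hand": 1}]}}

```text
clock: 5.45
tool_pos: [0.3947, 0.2166, 0.3784]
ee_rot: [0.431, 0.561, -0.429, 0.562]
force: [-0.5, 0.5, -2.5]
opening: 0.0236
```

Run:
```python
from h import *
st=env.get_state(); print(st["clock"],st["tool_pos"],st["opening"],st["force"],st["torque"], R.from_quat(st["ee_rot"]).as_matrix().round(4))
for c in ["wrist","side","top"]:
    w=viewer.snapshot(c); cv2.imwrite(f"pics/{c}4.png",w["img"])
    for n in (["stand"]+(["press","plate_top","tamper_foot"] if c!="top" else [])):
        for d in viewer.mark_of(c,n)[:1]: print(c,n,round(d["confidence"],2),c2w(w,d["location"]).round(4))
    if c=="side": cv2.imwrite("pics/side4z.png",cv2.resize(w["img"][80:280,250:450],(600,600),interpolation=cv2.INTER_CUBIC))
    if c=="top": cv2.imwrite("pics/top4z.png",cv2.resize(w["img"][180:380,300:500],(600,600),interpolation=cv2.INTER_CUBIC))
```

```text
5.45 [0.39473181 0.21660825 0.37842086] 0.023592453821833056 [-0.49279662  0.47496351 -2.5116753 ] [-0.08316374  0.07264102 -0.01967854] [[ 2.100e-03  9.654e-01  2.607e-01]
 [ 1.100e-03  2.607e-01 -9.654e-01]
 [-1.000e+00  2.300e-03 -5.000e-04]]
wrist stand 0.77 [3.958e-01 2.142e-01 2.000e-04]
wrist press 0.85 [0.5664 0.3165 0.0037]
wrist plate_top 0.93 [0.5642 0.3123 0.0532]
wrist tamper_foot 0.89 [0.3969 0.2137 0.1434]
side press 0.79 [0.565  0.3122 0.0013]
side plate_top 0.51 [0.5612 0.3161 0.0475]
side tamper_foot 0.75 [0.3967 0.2174 0.1357]
top stand 0.58 [ 0.3939  0.2174 -0.0055]
```

View pics/wrist4.png

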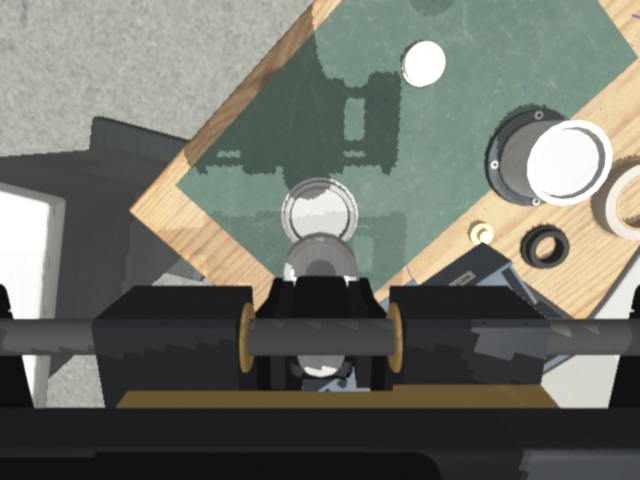

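View pics/side4z.png

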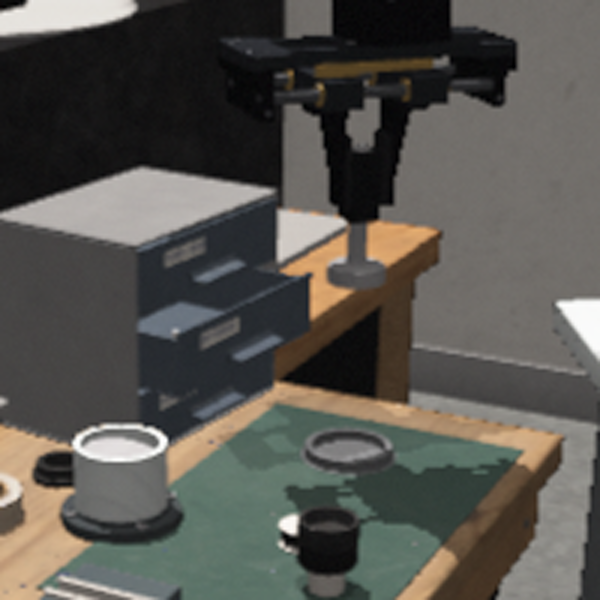

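View pics/top4z.png

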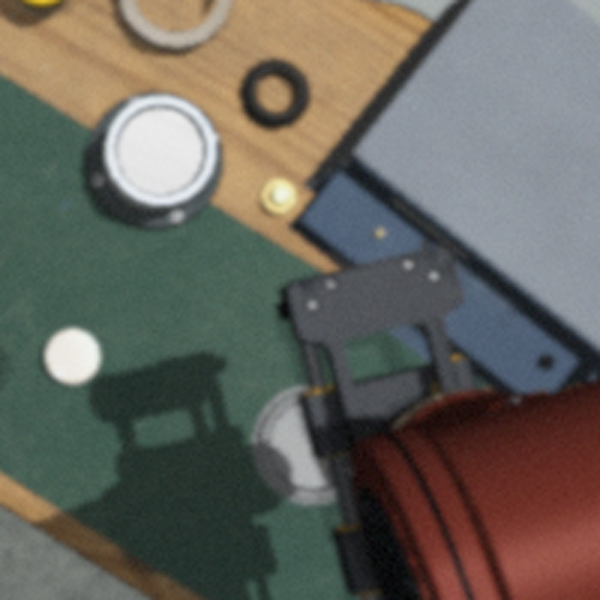

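Run:
```python
from tri import *
st=env.get_state(); p=np.array(st["tool_pos"]); T=R.from_quat(st["ee_rot"]).as_matrix()
t=viewer.snapshot("top"); w=viewer.snapshot("wrist")
print("top rim",onplane(t,(354,230),.058),"wrist rim",onplane(w,(569.5,162),.058))
def circ(c,r,z): a=np.linspace(0,2*np.pi,120); return np.c_[c[0]+r*np.cos(a),c[1]+r*np.sin(a),0*a+z]
def ov(sn,items,crop,name,k):
    u0,v0,wd,h=crop; im=cv2.resize(sn["img"][v0:v0+h,u0:u0+wd],None,fx=k,fy=k,interpolation=cv2.INTER_CUBIC)
    for (c,r,z,col) in items:
        q=((proj(sn,circ(c,r,z))-[u0,v0]+.5)*k).astype(np.int32); cv2.polylines(im,[q],True,col,1)
    cv2.imwrite(name,im)
P=(.5645,.3155); zf=p[2]-.2396
F=p+T@[0,0,.0025]
g=[(P,.032,.058,(0,0,255)),(P,.027,.058,(0,255,0)),(P,.042,.01,(255,0,0))]
ov(t,g,(320,195,70,70),"pics/o_top.png",8)
ov(w,g+[((.395,.2155),.033,.012,(0,0,255)),(F,.021,zf+.014,(0,255,0)),(F,.021,zf,(255,0,255))],(270,90,370,180),"pics/o_w.png",2.1)
s=viewer.snapshot("side"); ov(s,g+[((.395,.2155),.033,.012,(0,0,255)),(F,.021,zf+.014,(0,255,0)),(F,.021,zf,(255,0,255))],(265,145,130,120),"pics/o_s.png",5)
```

```text
top rim [[0.56412844 0.31411202 0.058     ]] wrist rim [[0.56404432 0.31568722 0.058     ]]
```

View pics/o_top.png

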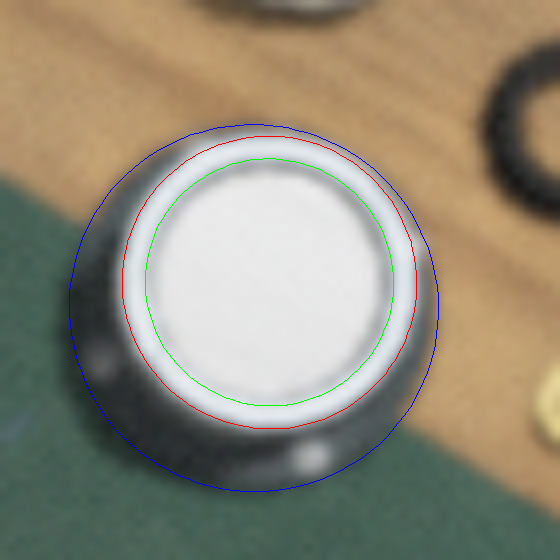

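View pics/o_w.png

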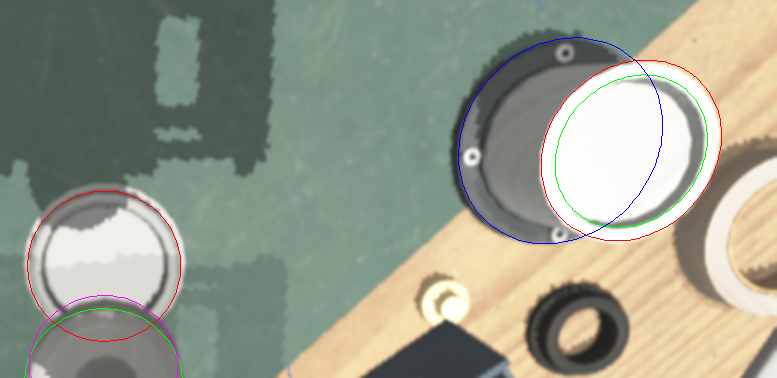

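View pics/o_s.png

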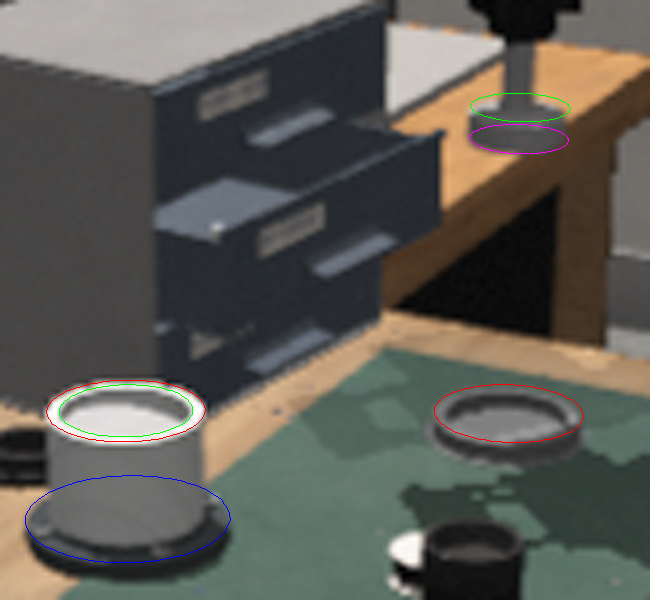

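Call:
{"api": "play_rows", "payload": {"increments": [{"translation": [0, 0.03, -0.01], "twist": 0, "hand": 1}, {"translation": [0, 0.08, -0.025], "twist": 0, "hand": 1}, {"translation": [0, 0.13, -0.04], "twist": 0, "hand": 1}, {"translation": [0, 0.18, -0.05], "twist": 0, "hand": 1}, {"translation": [0, 0.23, -0.065], "twist": 0, "hand": 1}, {"translation": [0, 0.253, -0.072], "twist": 0, "hand": 1}, {"translation": [0, 0.253, -0.072], "twist": 0, "hand": 1}, {"translation": [0, 0.253, -0.072], "twist": 0, "hand": 1}]}}

```text
clock: 7.0
tool_pos: [0.5638, 0.3182, 0.3781]
ee_rot: [0.43, 0.562, -0.43, 0.561]
force: [0.0, 0.2, -2.7]
opening: 0.0235
```

Call:
{"api": "play_rows", "payload": {"increments": [{"translation": [0.03, 0, 0], "twist": 0, "hand": 1}, {"translation": [0.06, 0, 0], "twist": 0, "hand": 1}, {"translation": [0.08, 0, 0], "twist": 0, "hand": 1}, {"translation": [0.08, 0, 0], "twist": 0, "hand": 1}, {"translation": [0.08, 0, 0], "twist": 0, "hand": 1}]}}

```text
clock: 7.5
tool_pos: [0.5636, 0.3181, 0.3186]
ee_rot: [0.43, 0.562, -0.43, 0.561]
force: [0.5, -1.2, -2.2]
opening: 0.0238
```

```bash
cat > look.py <<'E'
import sys
from tri import *
tag=sys.argv[1]; off=float(sys.argv[2]) if len(sys.argv)>2 else .0025
st=env.get_state(); p=np.array(st["tool_pos"]); T=R.from_quat(st["ee_rot"]).as_matrix()
print(st["clock"],p.round(4),st["opening"],np.round(st["force"],2),np.round(st["torque"],3)); print(T.round(4))
def circ(c,r,z): a=np.linspace(0,2*np.pi,120); return np.c_[c[0]+r*np.cos(a),c[1]+r*np.sin(a),0*a+z]
P=(.5645,.3155); zf=p[2]-.2396; F=p+T@[.2396,0,off]; print("foot est",F)
for c,crop,k in [("wrist",(250,180,140,150),4),("side",(265,120,80,110),5)]:
    sn=viewer.snapshot(c); u0,v0,wd,h=crop
    im=cv2.resize(sn["img"][v0:v0+h,u0:u0+wd],None,fx=k,fy=k,interpolation=cv2.INTER_CUBIC); raw=im.copy()
    for (cc,r,z,col) in [(P,.032,.058,(0,0,255)),(P,.027,.058,(0,200,0)),(P,.042,.01,(255,0,0)),(F,.021,zf+.014,(0,255,255)),(F,.021,zf,(255,0,255))]:
        q=((proj(sn,circ(cc,r,z))-[u0,v0]+.5)*k).astype(np.int32); cv2.polylines(im,[q],True,col,1)
    im=np.hstack([raw,im]); f=min(1,800/im.shape[1]); cv2.imwrite(f"pics/{tag}_{c}.png",cv2.resize(im,None,fx=f,fy=f,interpolation=cv2.INTER_AREA))
E
python3 look.py a
```

```text
7.5 [0.5636 0.3181 0.3186] 0.02380908568091467 [ 0.46 -1.19 -2.21] [-0.042 -0.044 -0.051]
[[-2.000e-04  9.654e-01  2.609e-01]
 [ 1.000e-04  2.609e-01 -9.654e-01]
 [-1.000e+00 -2.000e-04 -2.000e-04]]
foot est [0.5641505  0.31570292 0.07897474]
```

View pics/a_wrist.png

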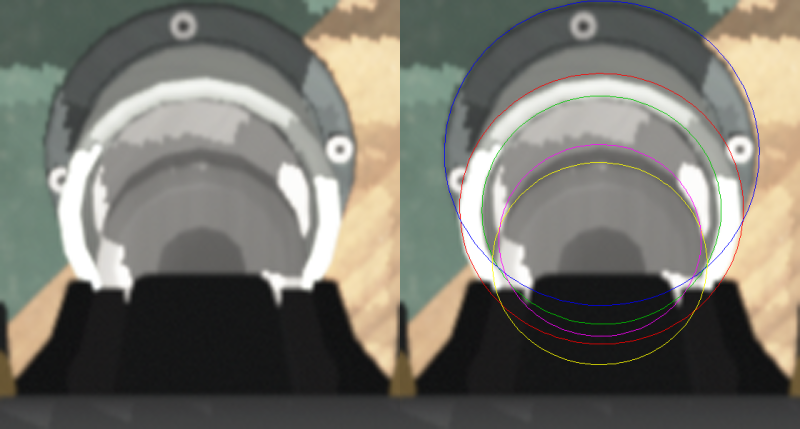

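View pics/a_side.png

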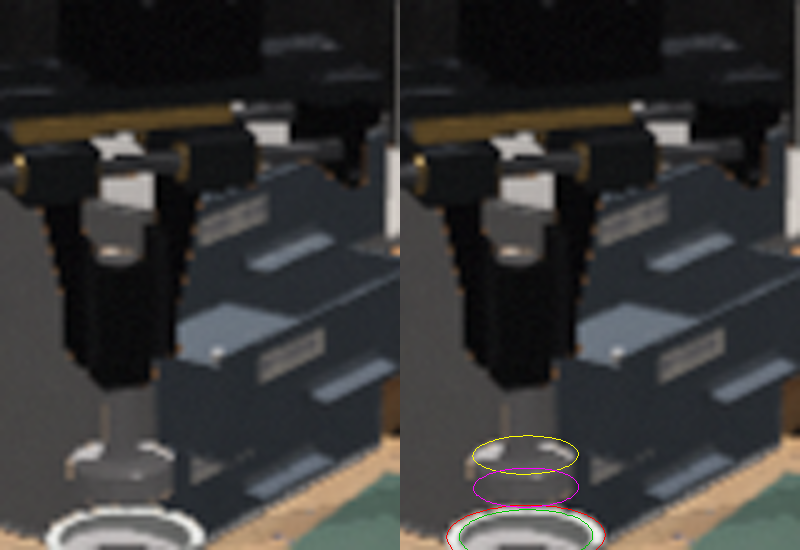

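Call:
{"api": "play_rows", "payload": {"increments": [{"translation": [0.01, -0.0007, 0.0013], "twist": 0, "hand": 1}, {"translation": [0.02, -0.0007, 0.0013], "twist": 0, "hand": 1}, {"translation": [0.028, -0.0007, 0.0013], "twist": 0, "hand": 1}, {"translation": [0.028, -0.0007, 0.0013], "twist": 0, "hand": 1}, {"translation": [0.028, -0.0007, 0.0013], "twist": 0, "hand": 1}], "squeeze": 60}}

```text
clock: 8.1
tool_pos: [0.5638, 0.3173, 0.2983]
ee_rot: [0.43, 0.561, -0.429, 0.562]
force: [-0.8, -0.2, -1.8]
opening: 0.0235
```

```bash
python3 look.py b 0.0025
```

```text
8.1 [0.5638 0.3173 0.2983] 0.023530765507505033 [-0.85 -0.18 -1.77] [-0.006  0.001  0.024]
[[ 1.300e-03  9.654e-01  2.608e-01]
 [ 8.000e-04  2.608e-01 -9.654e-01]
 [-1.000e+00  1.400e-03 -4.000e-04]]
foot est [0.56479219 0.31503264 0.05867415]
```

View pics/b_wrist.png

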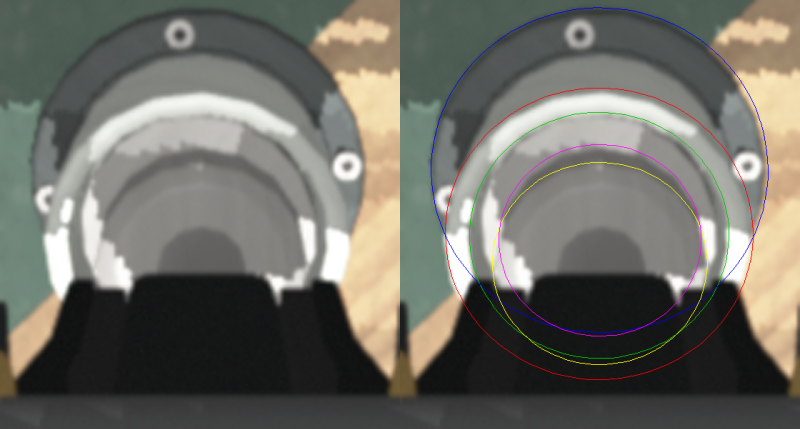

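View pics/b_side.png

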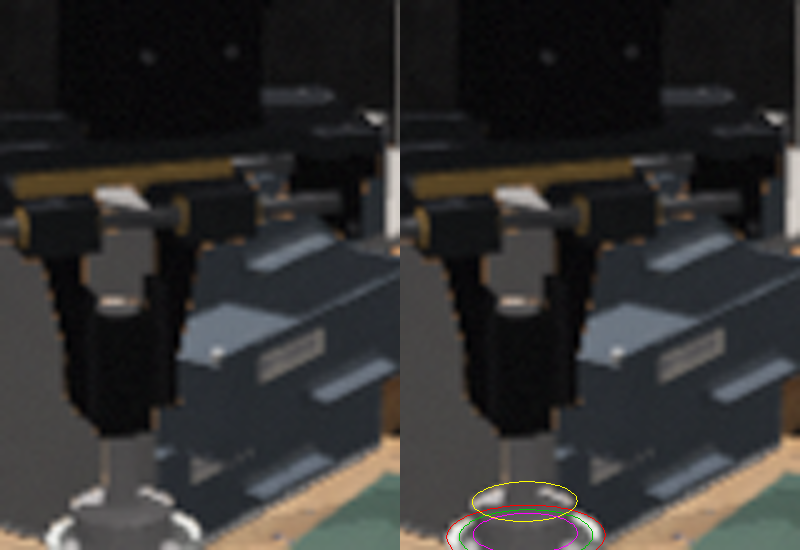

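Call:
{"api": "play_rows", "payload": {"increments": [{"translation": [0.001, -0.0007, 0.0013], "twist": 0, "hand": 1}, {"translation": [0.003, -0.0007, 0.0013], "twist": 0, "hand": 1}, {"translation": [0.005, -0.0007, 0.0013], "twist": 0, "hand": 1}, {"translation": [0.005, -0.0007, 0.0013], "twist": 0, "hand": 1}, {"translation": [0.005, -0.0007, 0.0013], "twist": 0, "hand": 1}]}}

```text
clock: 8.7
tool_pos: [0.5638, 0.3163, 0.2952]
ee_rot: [0.431, 0.561, -0.429, 0.562]
force: [-0.2, 0.4, -2.3]
opening: 0.0235
```

Call:
{"api": "play_rows", "payload": {"increments": [{"translation": [0.001, 0, 0], "twist": 0, "hand": 1}, {"translation": [0.002, 0, 0], "twist": 0, "hand": 1}, {"translation": [0.003, 0, 0], "twist": 0, "hand": 1}, {"translation": [0.003, 0, 0], "twist": 0, "hand": 1}]}}

```text
clock: 9.1
tool_pos: [0.5637, 0.3163, 0.2927]
ee_rot: [0.431, 0.561, -0.429, 0.562]
force: [0.6, -0.0, -2.3]
opening: 0.0236
```

Call:
{"api": "play_rows", "payload": {"increments": [{"translation": [0.001, 0, 0], "twist": 0, "hand": 1}, {"translation": [0.002, 0, 0], "twist": 0, "hand": 1}, {"translation": [0.003, 0, 0], "twist": 0, "hand": 1}, {"translation": [0.003, 0, 0], "twist": 0, "hand": 1}]}}

```text
clock: 9.5
tool_pos: [0.5639, 0.3163, 0.2907]
ee_rot: [0.431, 0.561, -0.429, 0.562]
force: [0.2, -0.4, -0.6]
opening: 0.0236
```

Call:
{"api": "play_rows", "payload": {"increments": [{"translation": [0.001, 0, 0], "twist": 0, "hand": 1}, {"translation": [0.002, 0, 0], "twist": 0, "hand": 1}, {"translation": [0.003, 0, 0], "twist": 0, "hand": 1}, {"translation": [0.003, 0, 0], "twist": 0, "hand": 1}]}}

```text
clock: 9.9
tool_pos: [0.5639, 0.3163, 0.2885]
ee_rot: [0.431, 0.561, -0.429, 0.562]
force: [-1.3, -0.2, 0.5]
opening: 0.0235
```

Call:
{"api": "play_rows", "payload": {"increments": [{"translation": [0.001, 0, 0], "twist": 0, "hand": 1}, {"translation": [0.002, 0, 0], "twist": 0, "hand": 1}, {"translation": [0.003, 0, 0], "twist": 0, "hand": 1}, {"translation": [0.003, 0, 0], "twist": 0, "hand": 1}]}}

```text
clock: 10.3
tool_pos: [0.5639, 0.3163, 0.2862]
ee_rot: [0.431, 0.561, -0.429, 0.562]
force: [-1.5, -0.6, 1.6]
opening: 0.0235
```

Call:
{"api": "play_rows", "payload": {"increments": [{"translation": [0.001, 0, 0], "twist": 0, "hand": 1}, {"translation": [0.001, 0, 0], "twist": 0, "hand": 1}]}}

```text
clock: 10.5
tool_pos: [0.5639, 0.3163, 0.2854]
ee_rot: [0.431, 0.561, -0.429, 0.562]
force: [-1.2, -1.0, 1.9]
opening: 0.0238
```

Call:
{"api": "play_rows", "payload": {"increments": [{"translation": [0.001, 0, 0], "twist": 0, "hand": 1}, {"translation": [0.001, 0, 0], "twist": 0, "hand": 1}]}}

```text
clock: 10.7
tool_pos: [0.5639, 0.3163, 0.2846]
ee_rot: [0.431, 0.561, -0.429, 0.562]
force: [-0.9, -0.6, 1.8]
opening: 0.0235
```

Call:
{"api": "play_rows", "payload": {"increments": [{"translation": [0.0007, 0, 0], "twist": 0, "hand": 1}, {"translation": [0.0007, 0, 0], "twist": 0, "hand": 1}]}}

```text
clock: 10.9
tool_pos: [0.5639, 0.3163, 0.2841]
ee_rot: [0.431, 0.561, -0.429, 0.562]
force: [-1.5, -0.8, 1.7]
opening: 0.0237
```

Call:
{"api": "play_rows", "payload": {"increments": [{"translation": [0.0007, 0, 0], "twist": 0, "hand": 1}, {"translation": [0.0007, 0, 0], "twist": 0, "hand": 1}]}}

```text
clock: 11.1
tool_pos: [0.5639, 0.3163, 0.2835]
ee_rot: [0.431, 0.561, -0.429, 0.562]
force: [-1.2, -1.1, 2.4]
opening: 0.0233
```

Call:
{"api": "play_rows", "payload": {"increments": [{"translation": [0.0007, 0, 0], "twist": 0, "hand": 1}, {"translation": [0.0007, 0, 0], "twist": 0, "hand": 1}]}}

```text
clock: 11.3
tool_pos: [0.5639, 0.3163, 0.283]
ee_rot: [0.431, 0.561, -0.429, 0.562]
force: [-1.2, -1.3, 2.7]
opening: 0.0236
```

```bash
python3 look.py c 0.0025
```

```text
11.3 [0.5639 0.3163 0.283 ] 0.02357278679668265 [-1.22 -1.26  2.71] [-0.228  0.323 -0.009]
[[ 2.700e-03  9.654e-01  2.609e-01]
 [ 1.300e-03  2.609e-01 -9.654e-01]
 [-1.000e+00  3.000e-03 -6.000e-04]]
foot est [0.56525084 0.31422759 0.04335   ]
```

View pics/c_wrist.png

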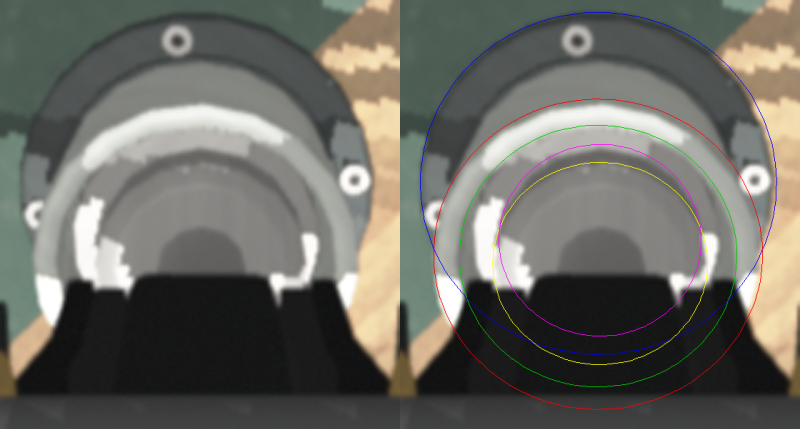

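View pics/c_side.png

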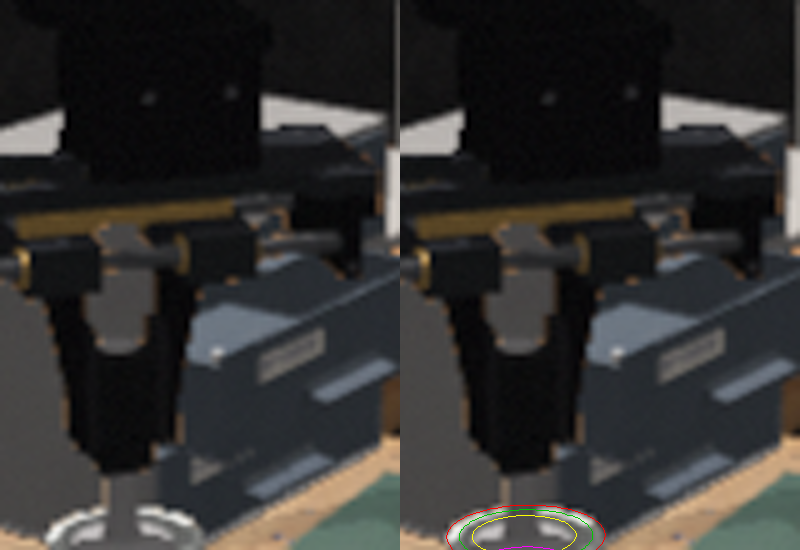

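Call:
{"api": "play_rows", "payload": {"increments": [{"translation": [0.0007, 0, 0], "twist": 0, "hand": 1}, {"translation": [0.0007, 0, 0], "twist": 0, "hand": 1}]}}

```text
clock: 11.6
tool_pos: [0.564, 0.3163, 0.2824]
ee_rot: [0.431, 0.561, -0.429, 0.562]
force: [-1.3, -0.4, 2.4]
opening: 0.0239
```

Call:
{"api": "play_rows", "payload": {"increments": [{"translation": [0.0007, 0, 0], "twist": 0, "hand": 1}, {"translation": [0.0007, 0, 0], "twist": 0, "hand": 1}]}}

```text
clock: 11.8
tool_pos: [0.564, 0.3163, 0.2818]
ee_rot: [0.431, 0.561, -0.429, 0.562]
force: [-1.2, -0.3, 2.6]
opening: 0.0236
```

Call:
{"api": "play_rows", "payload": {"increments": [{"translation": [0.0007, 0, 0], "twist": 0, "hand": 1}, {"translation": [0.0007, 0, 0], "twist": 0, "hand": 1}]}}

```text
clock: 12.0
tool_pos: [0.564, 0.3163, 0.2813]
ee_rot: [0.431, 0.561, -0.429, 0.562]
force: [-1.5, -0.7, 2.8]
opening: 0.0236
```

Call:
{"api": "play_rows", "payload": {"increments": [{"translation": [0.0007, 0, 0], "twist": 0, "hand": 1}, {"translation": [0.0007, 0, 0], "twist": 0, "hand": 1}]}}

```text
clock: 12.2
tool_pos: [0.5639, 0.3163, 0.2807]
ee_rot: [0.431, 0.561, -0.429, 0.562]
force: [-1.0, -1.3, 2.3]
opening: 0.0237
```

Call:
{"api": "play_rows", "payload": {"increments": [{"translation": [0.0007, 0, 0], "twist": 0, "hand": 1}, {"translation": [0.0007, 0, 0], "twist": 0, "hand": 1}]}}

```text
clock: 12.4
tool_pos: [0.5639, 0.3163, 0.2801]
ee_rot: [0.431, 0.561, -0.429, 0.562]
force: [-1.9, -0.2, 3.5]
opening: 0.0236
```

Call:
{"api": "play_rows", "payload": {"increments": [{"translation": [0.0007, 0, 0], "twist": 0, "hand": 1}, {"translation": [0.0007, 0, 0], "twist": 0, "hand": 1}]}}

```text
clock: 12.6
tool_pos: [0.564, 0.3163, 0.2796]
ee_rot: [0.431, 0.561, -0.429, 0.562]
force: [-1.8, -1.7, 3.3]
opening: 0.0234
```

Call:
{"api": "play_rows", "payload": {"increments": [{"translation": [0.0007, 0, 0], "twist": 0, "hand": 1}, {"translation": [0.0007, 0, 0], "twist": 0, "hand": 1}]}}

```text
clock: 12.8
tool_pos: [0.564, 0.3163, 0.279]
ee_rot: [0.431, 0.561, -0.429, 0.562]
force: [-1.6, -1.2, 3.4]
opening: 0.0235
```

Call:
{"api": "play_rows", "payload": {"increments": [{"translation": [0.0007, 0, 0], "twist": 0, "hand": 1}, {"translation": [0.0007, 0, 0], "twist": 0, "hand": 1}]}}

```text
clock: 13.0
tool_pos: [0.564, 0.3163, 0.2785]
ee_rot: [0.431, 0.561, -0.429, 0.562]
force: [-2.3, -0.4, 3.4]
opening: 0.0232
```

Call:
{"api": "play_rows", "payload": {"increments": [{"translation": [0.0007, 0, 0], "twist": 0, "hand": 1}, {"translation": [0.0007, 0, 0], "twist": 0, "hand": 1}]}}

```text
clock: 13.2
tool_pos: [0.564, 0.3163, 0.2779]
ee_rot: [0.431, 0.561, -0.429, 0.562]
force: [-2.0, -2.2, 3.5]
opening: 0.0233
```

Call:
{"api": "play_rows", "payload": {"increments": [{"translation": [0.0007, 0, 0], "twist": 0, "hand": 1}, {"translation": [0.0007, 0, 0], "twist": 0, "hand": 1}]}}

```text
clock: 13.4
tool_pos: [0.564, 0.3163, 0.2777]
ee_rot: [0.431, 0.561, -0.429, 0.562]
force: [-1.9, -1.3, 6.2]
opening: 0.0235
```

Call:
{"api": "play_rows", "payload": {"increments": [{"translation": [0.0003, 0, 0], "twist": 0, "hand": 1}, {"translation": [0.0003, 0, 0], "twist": 0, "hand": 1}]}}

```text
clock: 13.6
tool_pos: [0.564, 0.3163, 0.2777]
ee_rot: [0.431, 0.561, -0.429, 0.562]
force: [-3.0, -1.0, 5.2]
opening: 0.0239
```

```bash
python3 -c "
from h import *
st=env.get_state(); print(st['clock'],np.round(st['tool_pos'],5),np.round(st['force'],2),np.round(st['torque'],3)); print(R.from_quat(st['ee_rot']).as_matrix().round(4))"
```

```text
13.6 [0.56398 0.31634 0.27775] [-3.   -1.    5.15] [-0.33   0.613 -0.057]
[[ 2.900e-03  9.654e-01  2.609e-01]
 [ 1.300e-03  2.609e-01 -9.654e-01]
 [-1.000e+00  3.100e-03 -5.000e-04]]
```

Call:
{"api": "play_rows", "payload": {"increments": [{"translation": [0.0006, 0, 0], "twist": 0, "hand": 1}, {"translation": [0.0006, 0, 0], "twist": 0, "hand": 1}]}}

```text
clock: 13.8
tool_pos: [0.564, 0.3164, 0.2777]
ee_rot: [0.431, 0.561, -0.429, 0.562]
force: [-3.3, -0.7, 7.2]
opening: 0.0237
```

Call:
{"api": "play_rows", "payload": {"increments": [{"translation": [0.001, 0, 0], "twist": 0, "hand": 1}, {"translation": [0.001, 0, 0], "twist": 0, "hand": 1}]}}

```text
clock: 14.0
tool_pos: [0.564, 0.3164, 0.2775]
ee_rot: [0.431, 0.561, -0.429, 0.562]
force: [-2.8, -1.9, 8.0]
opening: 0.0235
```

Call:
{"api": "play_rows", "payload": {"increments": [{"translation": [0.0013, -0.0005, 0], "twist": 0, "hand": 1}, {"translation": [0.0013, -0.0005, 0], "twist": 0, "hand": 1}]}}

```text
clock: 14.2
tool_pos: [0.5638, 0.3164, 0.2774]
ee_rot: [0.431, 0.561, -0.429, 0.562]
force: [-2.5, -1.6, 6.8]
opening: 0.0233
```

Call:
{"api": "play_rows", "payload": {"increments": [{"translation": [0.0013, 0, 0], "twist": 0, "hand": 1}, {"translation": [0.0013, 0, 0], "twist": 0, "hand": 1}, {"translation": [0.0013, 0, 0], "twist": 0, "hand": 1}]}}

```text
clock: 14.5
tool_pos: [0.5638, 0.3164, 0.2773]
ee_rot: [0.431, 0.561, -0.429, 0.562]
force: [-3.0, -2.7, 8.8]
opening: 0.0237
```

```bash
python3 look.py d 0.0025
```

```text
14.5 [0.5638 0.3164 0.2773] 0.023698518565695135 [-3.04 -2.73  8.8 ] [-0.548  0.984 -0.019]
[[ 3.700e-03  9.653e-01  2.611e-01]
 [ 1.400e-03  2.611e-01 -9.653e-01]
 [-1.000e+00  3.900e-03 -4.000e-04]]
foot est [0.5653568  0.31428248 0.03770197]
```

View pics/d_wrist.png

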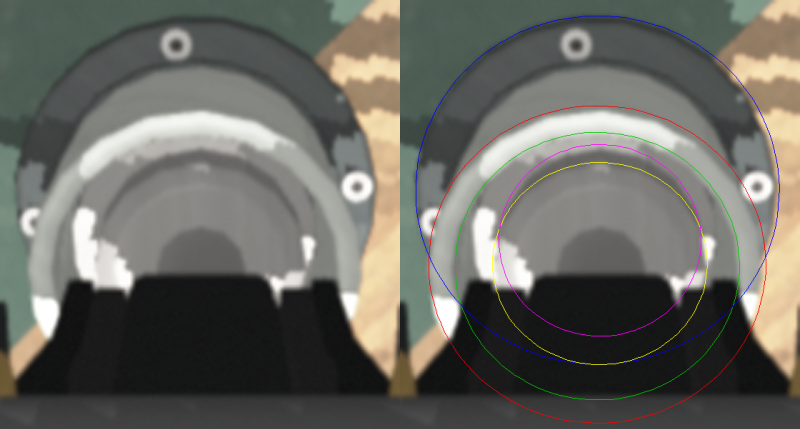

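View pics/d_side.png

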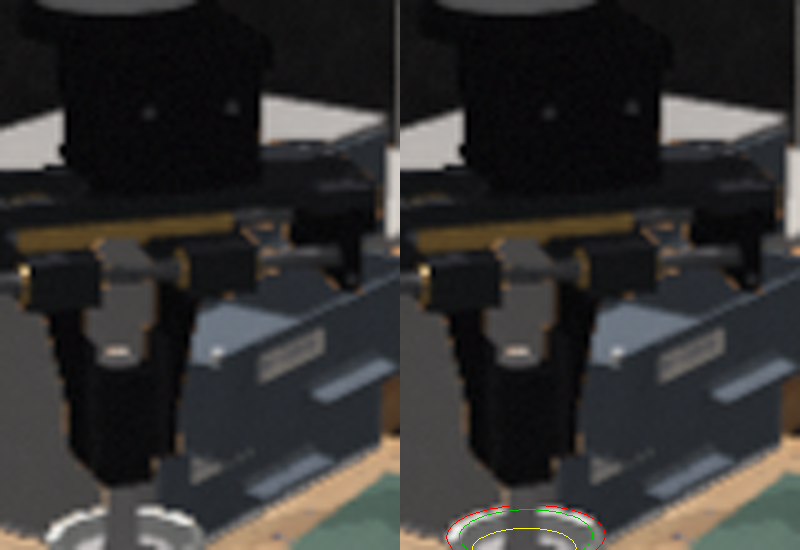

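Call:
{"api": "play_rows", "payload": {"increments": [{"translation": [0.0018, -0.0008, 0.0004], "twist": 0, "hand": 1}, {"translation": [0.0018, -0.0008, 0.0004], "twist": 0, "hand": 1}, {"translation": [0.0018, -0.0008, 0.0004], "twist": 0, "hand": 1}]}}

```text
clock: 14.9
tool_pos: [0.5636, 0.3162, 0.2773]
ee_rot: [0.431, 0.561, -0.428, 0.562]
force: [-3.5, -1.2, 9.6]
opening: 0.0237
```

```bash
cat > st.py <<'E'
from h import *
st=env.get_state(); print(round(st['clock'],2),np.round(st['tool_pos'],5),np.round(st['force'],2),np.round(st['torque'],3)); print(R.from_quat(st['ee_rot']).as_matrix().round(4)[:,0])
E
python3 st.py
```

```text
14.9 [0.56357 0.31616 0.27726] [-3.51 -1.18  9.59] [-0.399  0.886 -0.063]
[ 0.0048  0.0021 -1.    ]
```

Call:
{"api": "play_rows", "payload": {"increments": [{"translation": [0.0018, 0.0004, 0], "twist": 0, "hand": 1}, {"translation": [0.0025, 0.0004, 0], "twist": 0, "hand": 1}, {"translation": [0.0025, 0.0004, 0], "twist": 0, "hand": 1}, {"translation": [0.0025, 0.0004, 0], "twist": 0, "hand": 1}]}}

```text
clock: 15.3
tool_pos: [0.5638, 0.3163, 0.2769]
ee_rot: [0.431, 0.561, -0.428, 0.562]
force: [-7.2, -3.0, 12.9]
opening: 0.0232
```

```bash
python3 st.py
```

```text
15.3 [0.56376 0.31631 0.27693] [-7.17 -3.   12.92] [-0.717  1.527 -0.026]
[ 0.0044  0.002  -1.    ]
```

Call:
{"api": "play_rows", "payload": {"increments": [{"translation": [-0.001, -0.0004, 0], "twist": 0, "hand": 1}, {"translation": [-0.003, -0.0004, 0], "twist": 0, "hand": 1}, {"translation": [-0.006, -0.0004, 0], "twist": 0, "hand": 1}, {"translation": [-0.009, -0.0004, 0], "twist": 0, "hand": 1}, {"translation": [-0.012, -0.0004, 0], "twist": 0, "hand": 1}, {"translation": [-0.015, -0.0004, 0], "twist": 0, "hand": 1}, {"translation": [-0.018, -0.0004, 0], "twist": 0, "hand": 1}, {"translation": [-0.021, -0.0004, 0], "twist": 0, "hand": 1}, {"translation": [-0.024, -0.0004, 0], "twist": 0, "hand": 1}, {"translation": [-0.024, -0.0004, 0], "twist": 0, "hand": 1}]}}

```text
clock: 16.3
tool_pos: [0.5634, 0.3162, 0.2949]
ee_rot: [0.431, 0.561, -0.428, 0.562]
force: [0.2, 0.0, -2.4]
opening: 0.0232
```

```bash
python3 st.py
```

```text
16.3 [0.56339 0.31621 0.29492] [ 0.15  0.04 -2.43] [-0.097  0.026  0.006]
[ 0.0044  0.002  -1.    ]
```

Call:
{"api": "play_rows", "payload": {"increments": [{"translation": [-0.04, 0, 0], "twist": 0, "hand": 1}, {"translation": [-0.08, 0, 0], "twist": 0, "hand": 1}, {"translation": [-0.08, 0, 0], "twist": 0, "hand": 1}]}}

```text
clock: 16.6
tool_pos: [0.5645, 0.3168, 0.3603]
ee_rot: [0.434, 0.559, -0.425, 0.564]
force: [0.3, 0.5, -1.2]
opening: 0.0237
```

```bash
python3 st.py; python3 look.py e
```

```text
16.6 [0.56451 0.31676 0.36025] [ 0.26  0.45 -1.21] [-0.034 -0.052  0.015]
[ 0.0126  0.0055 -0.9999]
16.6 [0.5645 0.3168 0.3603] 0.023739656732231273 [ 0.26  0.45 -1.21] [-0.034 -0.052  0.015]
[[ 0.0126  0.9652  0.2613]
 [ 0.0055  0.2613 -0.9652]
 [-0.9999  0.0136 -0.002 ]]
foot est [0.56818268 0.31565439 0.12067022]
```

View pics/e_wrist.png

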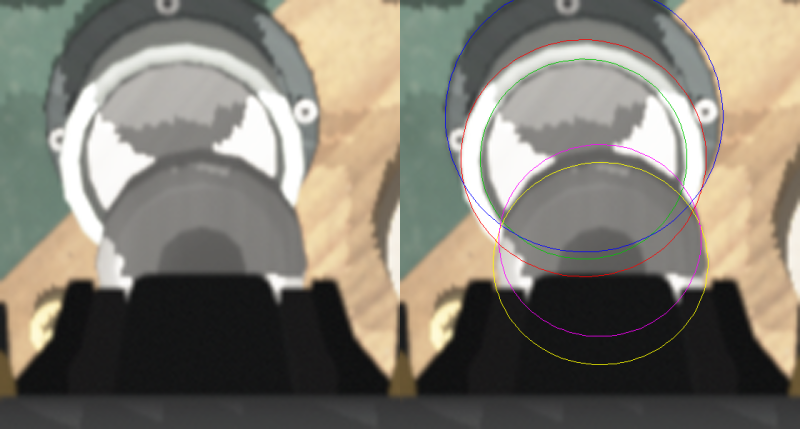

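View pics/e_side.png

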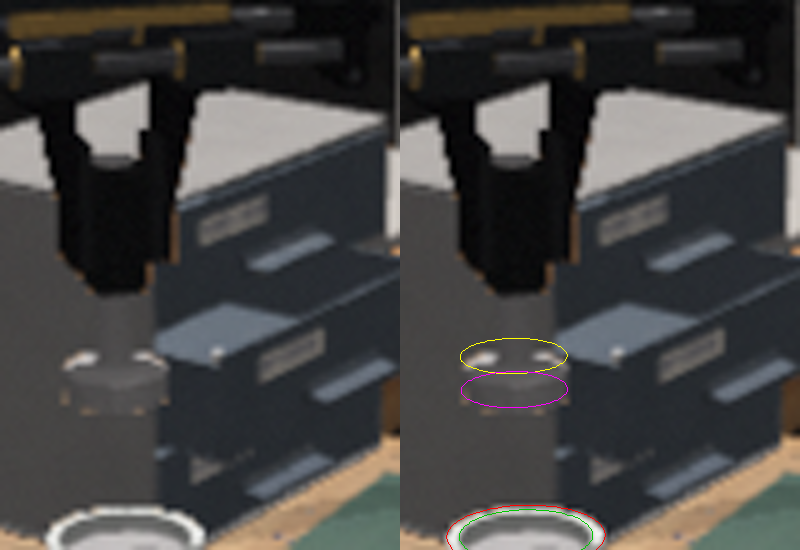

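```bash
python3 st.py
```

```text
16.7 [0.56321 0.31617 0.3553 ] [ 0.25  0.45 -3.04] [-0.073  0.103 -0.031]
[ 0.0058  0.0026 -1.    ]
```

Call:
{"api": "play_rows", "payload": {"increments": [{"translation": [0.02, 0, 0], "twist": 0, "hand": 1}, {"translation": [0.04, 0, 0], "twist": 0, "hand": 1}, {"translation": [0.04, 0, 0], "twist": 0, "hand": 1}]}}

```text
clock: 17.0
tool_pos: [0.5616, 0.3155, 0.3191]
ee_rot: [0.429, 0.562, -0.431, 0.561]
force: [-1.4, 0.2, -3.4]
opening: 0.023
```

```bash
python3 st.py
```

```text
17.0 [0.56162 0.31546 0.31914] [-1.41  0.15 -3.38] [-0.09   0.081  0.028]
[-0.003  -0.0011 -1.    ]
```

Call:
{"api": "play_rows", "payload": {"increments": [{"translation": [0.01, 0.0043, -0.0012], "twist": 0, "hand": 1}, {"translation": [0.02, 0.0043, -0.0012], "twist": 0, "hand": 1}, {"translation": [0.028, 0.0043, -0.0012], "twist": 0, "hand": 1}, {"translation": [0.033, 0.0043, -0.0012], "twist": 0, "hand": 1}, {"translation": [0.033, 0.0043, -0.0012], "twist": 0, "hand": 1}, {"translation": [0.033, 0.0043, -0.0012], "twist": 0, "hand": 1}, {"translation": [0.033, 0.0043, -0.0012], "twist": 0, "hand": 1}]}}

```text
clock: 17.7
tool_pos: [0.5646, 0.3173, 0.2951]
ee_rot: [0.429, 0.562, -0.43, 0.561]
force: [-0.9, -0.4, -2.8]
opening: 0.0238
```

```bash
python3 st.py; python3 look.py f
```

```text
17.7 [0.56464 0.31727 0.29511] [-0.87 -0.45 -2.84] [-0.077  0.047  0.047]
[-1.9e-03 -6.0e-04 -1.0e+00]
17.7 [0.5646 0.3173 0.2951] 0.023845061804181257 [-0.87 -0.45 -2.84] [-0.077  0.047  0.047]
[[-1.900e-03  9.653e-01  2.613e-01]
 [-6.000e-04  2.613e-01 -9.653e-01]
 [-1.000e+00 -2.000e-03  1.000e-04]]
foot est [0.56484288 0.3147238  0.0555088 ]
```

View pics/f_wrist.png

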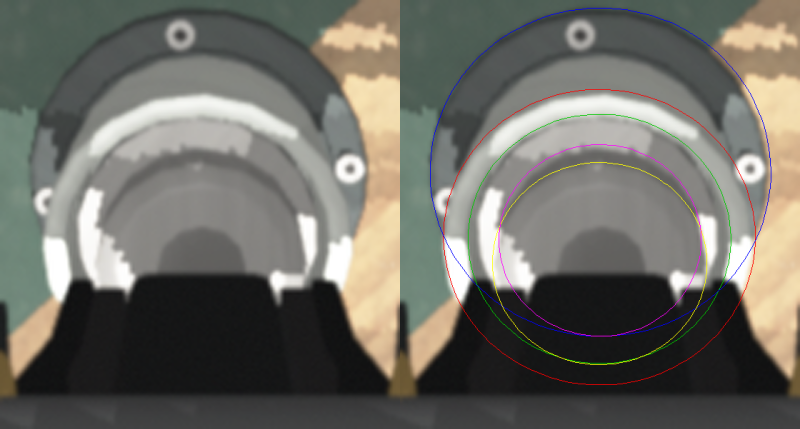

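View pics/f_side.png

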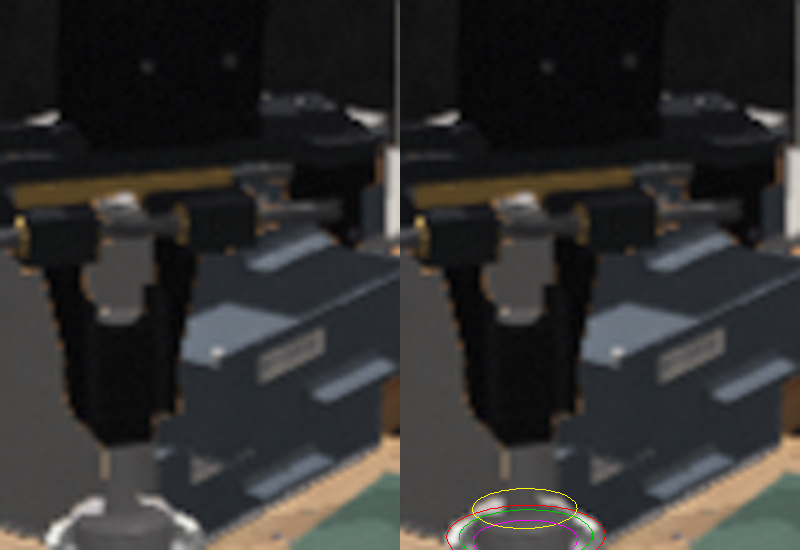

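Call:
{"api": "play_rows", "payload": {"increments": [{"translation": [0.0025, 0, 0], "twist": 0, "hand": 1}, {"translation": [0.005, 0, 0], "twist": 0, "hand": 1}, {"translation": [0.0075, 0, 0], "twist": 0, "hand": 1}, {"translation": [0.01, 0, 0], "twist": 0, "hand": 1}, {"translation": [0.0125, 0, 0], "twist": 0, "hand": 1}, {"translation": [0.015, 0, 0], "twist": 0, "hand": 1}, {"translation": [0.017, 0, 0], "twist": 0, "hand": 1}, {"translation": [0.0185, 0, 0], "twist": 0, "hand": 1}, {"translation": [0.019, 0, 0], "twist": 0, "hand": 1}, {"translation": [0.019, 0, 0], "twist": 0, "hand": 1}]}}

```text
clock: 18.8
tool_pos: [0.5646, 0.3173, 0.2809]
ee_rot: [0.429, 0.562, -0.43, 0.561]
force: [-1.3, -0.3, 2.7]
opening: 0.0234
```

```bash
python3 st.py
```

```text
18.8 [0.5646  0.31727 0.28092] [-1.28 -0.29  2.74] [-0.168  0.401  0.021]
[-1.8e-03 -5.0e-04 -1.0e+00]
```

Call:
{"api": "play_rows", "payload": {"increments": [{"translation": [0.002, 0, 0], "twist": 0, "hand": 1}, {"translation": [0.0035, 0, 0], "twist": 0, "hand": 1}, {"translation": [0.0045, 0, 0], "twist": 0, "hand": 1}, {"translation": [0.005, 0, 0], "twist": 0, "hand": 1}, {"translation": [0.005, 0, 0], "twist": 0, "hand": 1}]}}

```text
clock: 19.3
tool_pos: [0.5647, 0.3173, 0.2776]
ee_rot: [0.429, 0.562, -0.43, 0.561]
force: [-3.1, -1.1, 6.5]
opening: 0.0237
```

```bash
python3 st.py
```

```text
19.3 [0.56466 0.31728 0.27761] [-3.11 -1.11  6.54] [-0.346  0.752  0.04 ]
[-1.7e-03 -5.0e-04 -1.0e+00]
```

Call:
{"api": "play_rows", "payload": {"increments": [{"translation": [0.0013, -0.0004, 0], "twist": 0, "hand": 1}, {"translation": [0.002, -0.0006, 0], "twist": 0, "hand": 1}, {"translation": [0.0025, -0.0007, 0], "twist": 0, "hand": 1}, {"translation": [0.0025, -0.0007, 0], "twist": 0, "hand": 1}]}}

```text
clock: 19.7
tool_pos: [0.5644, 0.3173, 0.2772]
ee_rot: [0.43, 0.562, -0.43, 0.561]
force: [-3.1, -1.8, 10.5]
opening: 0.0234
```

```bash
python3 st.py
```

```text
19.7 [0.56443 0.31729 0.2772 ] [-3.14 -1.84 10.54] [-0.507  0.921  0.02 ]
[-5.e-04 -1.e-04 -1.e+00]
```

Call:
{"api": "play_rows", "payload": {"increments": [{"translation": [0.0027, -0.0004, 0], "twist": 0, "hand": 1}, {"translation": [0.0033, -0.0004, 0], "twist": 0, "hand": 1}, {"translation": [0.0035, -0.0004, 0], "twist": 0, "hand": 1}, {"translation": [0.0035, -0.0004, 0], "twist": 0, "hand": 1}]}}

```text
clock: 20.1
tool_pos: [0.5644, 0.3173, 0.2768]
ee_rot: [0.43, 0.561, -0.43, 0.562]
force: [-6.7, -3.2, 15.2]
opening: 0.0232
```

```bash
python3 st.py
```

```text
20.1 [0.56437 0.31729 0.27681] [-6.67 -3.24 15.15] [-0.734  1.492 -0.002]
[ 3.e-04  0.e+00 -1.e+00]
```

Call:
{"api": "play_rows", "payload": {"increments": [{"translation": [0.0029, -0.0005, 0], "twist": 0, "hand": 1}, {"translation": [0.0029, -0.0005, 0], "twist": 0, "hand": 1}, {"translation": [0.0029, -0.0005, 0], "twist": 0, "hand": 1}, {"translation": [0.0029, -0.0005, 0], "twist": 0, "hand": 1}]}}

```text
clock: 20.5
tool_pos: [0.5642, 0.3173, 0.2768]
ee_rot: [0.43, 0.561, -0.429, 0.562]
force: [-6.2, -2.6, 14.1]
opening: 0.0235
```

```bash
python3 st.py
```

```text
20.5 [0.56418 0.31729 0.2768 ] [-6.23 -2.6  14.08] [-0.785  1.431 -0.025]
[ 1.e-03  1.e-04 -1.e+00]
```

Call:
{"api": "play_rows", "payload": {"increments": [{"translation": [0.0031, -0.0003, 0], "twist": 0, "hand": 1}, {"translation": [0.0031, -0.0003, 0], "twist": 0, "hand": 1}, {"translation": [0.0031, -0.0003, 0], "twist": 0, "hand": 1}, {"translation": [0.0031, -0.0003, 0], "twist": 0, "hand": 1}]}}

```text
clock: 20.9
tool_pos: [0.5641, 0.3173, 0.2767]
ee_rot: [0.43, 0.561, -0.429, 0.562]
force: [-6.9, -3.1, 15.1]
opening: 0.0237
```

Run:
```python
from h import *
f=[]
for i in range(5):
    st=env.get_state(); f.append(st['force']); print(round(st['clock'],2),np.round(st['tool_pos'],5),np.round(st['force'],2)); viewer.snapshot("side")
print(np.mean(f,0).round(2), R.from_quat(st['ee_rot']).as_matrix().round(4)[:,0])
```

```text
20.9 [0.56409 0.31729 0.27669] [-6.89 -3.1  15.1 ]
20.95 [0.56408 0.3173  0.2767 ] [-6.33 -4.13 14.8 ]
21.0 [0.56411 0.3173  0.27673] [-6.92 -1.74 15.8 ]
21.05 [0.56409 0.31731 0.27671] [-6.39 -3.12 15.11]
21.1 [0.5641  0.3173  0.27672] [-6.52 -2.36 15.62]
[-6.61 -2.89 15.29] [ 1.5e-03  1.0e-04 -1.0e+00]
```

Run:
```python
from h import *
f=[]
for i in range(24):
    w=viewer.snapshot("side"); st=env.get_state(); f.append(st['force'])
f=np.array(f); print(round(st['clock'],2),np.round(st['tool_pos'],5),f.mean(0).round(2),f[:,2].min(),f[:,2].max(), R.from_quat(st['ee_rot']).as_matrix().round(4)[:,0])
```

```text
22.35 [0.5641  0.3173  0.27671] [-6.48 -3.1  15.3 ] 14.55939246338545 16.27684130460947 [ 1.5e-03  1.0e-04 -1.0e+00]
```

Call:
{"api": "play_rows", "payload": {"increments": [{"translation": [0.002, -0.0004, 0], "twist": 0, "hand": 1}, {"translation": [0.001, -0.0005, 0], "twist": 0, "hand": 1}, {"translation": [0, -0.0006, 0], "twist": 0, "hand": 1}, {"translation": [-0.001, -0.0006, 0], "twist": 0, "hand": 1}, {"translation": [-0.003, -0.0006, 0], "twist": 0, "hand": 1}, {"translation": [-0.005, -0.0006, 0], "twist": 0, "hand": 1}, {"translation": [-0.007, -0.0006, 0], "twist": 0, "hand": 1}, {"translation": [-0.009, -0.0006, 0], "twist": 0, "hand": 1}, {"translation": [-0.011, -0.0006, 0], "twist": 0, "hand": 1}, {"translation": [-0.011, -0.0006, 0], "twist": 0, "hand": 1}]}}

```text
clock: 23.35
tool_pos: [0.5637, 0.3172, 0.2851]
ee_rot: [0.43, 0.561, -0.429, 0.562]
force: [-0.7, -0.8, 1.9]
opening: 0.024
```

Call:
{"api": "play_rows", "payload": {"increments": [{"translation": [-0.002, 0, 0], "twist": 0, "hand": 1}, {"translation": [-0.004, 0, 0], "twist": 0, "hand": 1}, {"translation": [-0.006, 0, 0], "twist": 0, "hand": 1}, {"translation": [-0.008, 0, 0], "twist": 0, "hand": 1}, {"translation": [-0.01, 0, 0], "twist": 0, "hand": 1}, {"translation": [-0.012, 0, 0], "twist": 0, "hand": 1}, {"translation": [-0.014, 0, 0], "twist": 0, "hand": 1}, {"translation": [-0.017, 0, 0], "twist": 0, "hand": 1}, {"translation": [-0.02, 0, 0], "twist": 0, "hand": 1}]}}

```text
clock: 24.25
tool_pos: [0.5637, 0.3171, 0.3002]
ee_rot: [0.43, 0.561, -0.429, 0.562]
force: [0.6, -0.0, -2.7]
opening: 0.0235
```

```bash
python3 st.py
```

```text
24.25 [0.56369 0.31714 0.30021] [ 0.57 -0.   -2.71] [-0.061 -0.024 -0.038]
[ 1.7e-03  1.0e-04 -1.0e+00]
```

Call:
{"api": "play_rows", "payload": {"increments": [{"translation": [-0.02, 0, 0], "twist": 0, "hand": 1}, {"translation": [-0.05, 0, 0], "twist": 0, "hand": 1}, {"translation": [-0.08, 0, 0], "twist": 0, "hand": 1}, {"translation": [-0.1, 0, 0], "twist": 0, "hand": 1}, {"translation": [-0.107, 0, 0], "twist": 0, "hand": 1}, {"translation": [-0.107, 0, 0], "twist": 0, "hand": 1}, {"translation": [-0.107, 0, 0], "twist": 0, "hand": 1}, {"translation": [-0.107, 0, 0], "twist": 0, "hand": 1}]}}

```text
clock: 25.05
tool_pos: [0.5632, 0.317, 0.3788]
ee_rot: [0.429, 0.562, -0.43, 0.562]
force: [-0.9, 0.2, -2.8]
opening: 0.0235
```

```bash
python3 st.py
```

```text
25.05 [0.56318 0.31699 0.37881] [-0.93  0.2  -2.77] [-0.089  0.049  0.004]
[-8.e-04 -9.e-04 -1.e+00]
```

Call:
{"api": "play_rows", "payload": {"increments": [{"translation": [0, -0.03, 0.01], "twist": 0, "hand": 1}, {"translation": [0, -0.08, 0.025], "twist": 0, "hand": 1}, {"translation": [0, -0.13, 0.04], "twist": 0, "hand": 1}, {"translation": [0, -0.18, 0.05], "twist": 0, "hand": 1}, {"translation": [0, -0.23, 0.065], "twist": 0, "hand": 1}, {"translation": [0, -0.2514, 0.0704], "twist": 0, "hand": 1}, {"translation": [0, -0.2514, 0.0704], "twist": 0, "hand": 1}, {"translation": [0, -0.2514, 0.0704], "twist": 0, "hand": 1}, {"translation": [0, -0.2514, 0.0704], "twist": 0, "hand": 1}]}}

```text
clock: 25.95
tool_pos: [0.3958, 0.217, 0.3791]
ee_rot: [0.429, 0.562, -0.43, 0.562]
force: [0.6, 0.1, -1.8]
opening: 0.0238
```

```bash
python3 st.py
python3 - <<'E'
from tri import *
st=env.get_state(); p=np.array(st["tool_pos"]); T=R.from_quat(st["ee_rot"]).as_matrix()
w=viewer.snapshot("wrist"); t=viewer.snapshot("top"); s=viewer.snapshot("side")
cv2.imwrite("pics/g_w.png",w["img"])
a=cv2.resize(t["img"][205:255,330:380],(400,400),interpolation=cv2.INTER_CUBIC)
b=cv2.resize(s["img"][215:265,265:315],(400,400),interpolation=cv2.INTER_CUBIC)
cv2.imwrite("pics/g_ts.png",np.hstack([a,b]))
cv2.imwrite("pics/g_s2.png",cv2.resize(s["img"][100:260,290:420],None,fx=3.7,fy=3.7,interpolation=cv2.INTER_CUBIC))
cv2.imwrite("pics/g_wz.png",cv2.resize(w["img"][100:220,480:630],None,fx=5,fy=5,interpolation=cv2.INTER_CUBIC))
E
```

```text
25.95 [0.39579 0.21703 0.37908] [ 0.57  0.15 -1.78] [-0.062  0.029 -0.027]
[-3.e-04 -7.e-04 -1.e+00]
```

View pics/g_w.png

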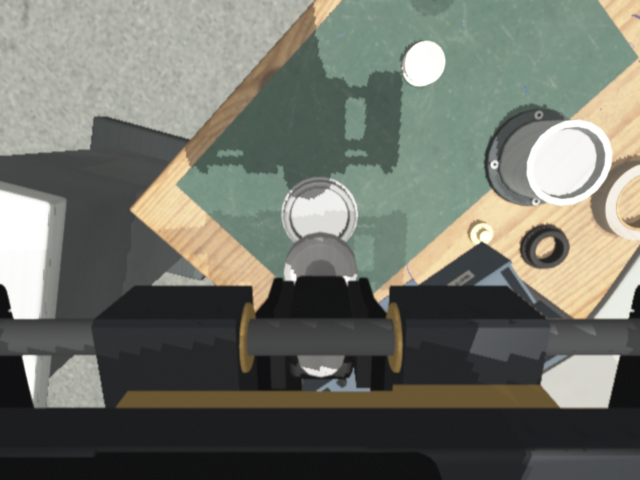

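View pics/g_ts.png

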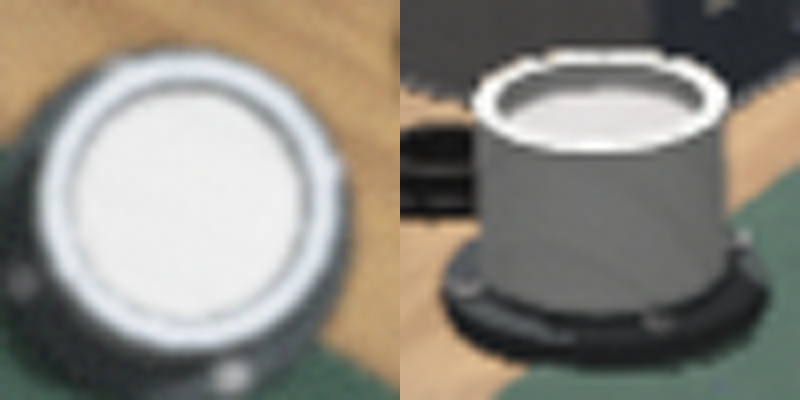

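View pics/g_s2.png

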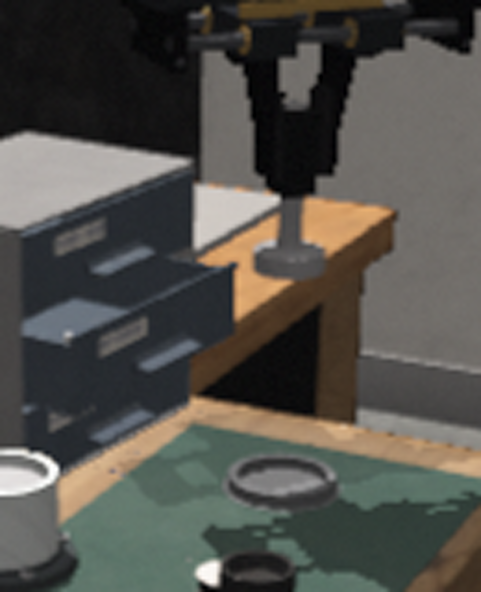

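View pics/g_wz.png

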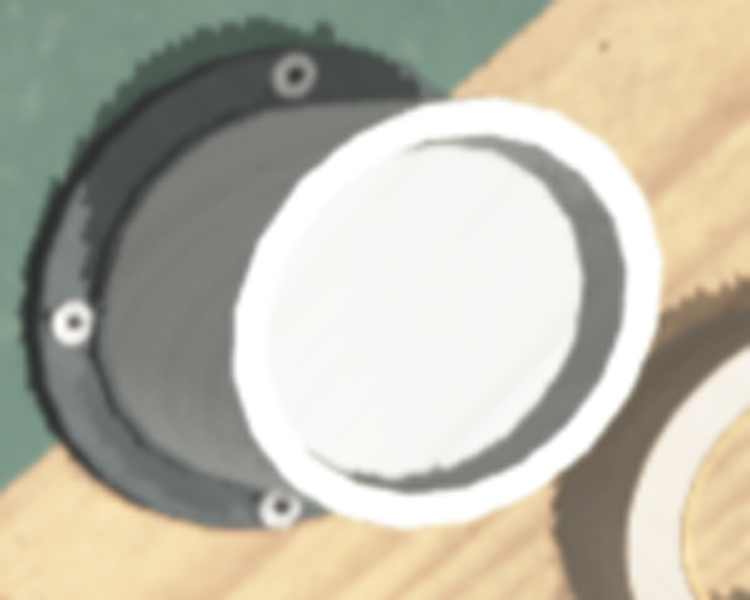

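Call:
{"api": "play_rows", "payload": {"increments": [{"translation": [0.03, -0.001, 0], "twist": 0, "hand": 1}, {"translation": [0.07, -0.001, 0], "twist": 0, "hand": 1}, {"translation": [0.11, -0.001, 0], "twist": 0, "hand": 1}, {"translation": [0.14, -0.001, 0], "twist": 0, "hand": 1}, {"translation": [0.16, -0.001, 0], "twist": 0, "hand": 1}, {"translation": [0.17, -0.001, 0], "twist": 0, "hand": 1}, {"translation": [0.17, -0.001, 0], "twist": 0, "hand": 1}, {"translation": [0.17, -0.001, 0], "twist": 0, "hand": 1}, {"translation": [0.17, -0.001, 0], "twist": 0, "hand": 1}]}}

```text
clock: 27.0
tool_pos: [0.3954, 0.2169, 0.2525]
ee_rot: [0.43, 0.561, -0.43, 0.562]
force: [0.7, 0.1, -2.1]
opening: 0.0236
```

Call:
{"api": "play_rows", "payload": {"increments": [{"translation": [0.002, 0, 0], "twist": 0, "hand": 1}, {"translation": [0.004, 0, 0], "twist": 0, "hand": 1}, {"translation": [0.006, 0, 0], "twist": 0, "hand": 1}, {"translation": [0.007, 0, 0], "twist": 0, "hand": 1}, {"translation": [0.007, 0, 0], "twist": 0, "hand": 1}]}}

```text
clock: 27.5
tool_pos: [0.3953, 0.2169, 0.2471]
ee_rot: [0.43, 0.561, -0.43, 0.562]
force: [0.4, 0.2, -2.3]
opening: 0.0237
```

```bash
python3 st.py
python3 - <<'E'
from tri import *
w=viewer.snapshot("wrist"); s=viewer.snapshot("side")
cv2.imwrite("pics/i_w.png",w["img"])
cv2.imwrite("pics/i_s.png",cv2.resize(s["img"][150:250,320:420],(600,600),interpolation=cv2.INTER_CUBIC))
E
```

```text
27.5 [0.39531 0.21686 0.24706] [ 0.37  0.2  -2.29] [-0.076 -0.015  0.017]
[ 4.e-04 -5.e-04 -1.e+00]
```

View pics/i_w.png

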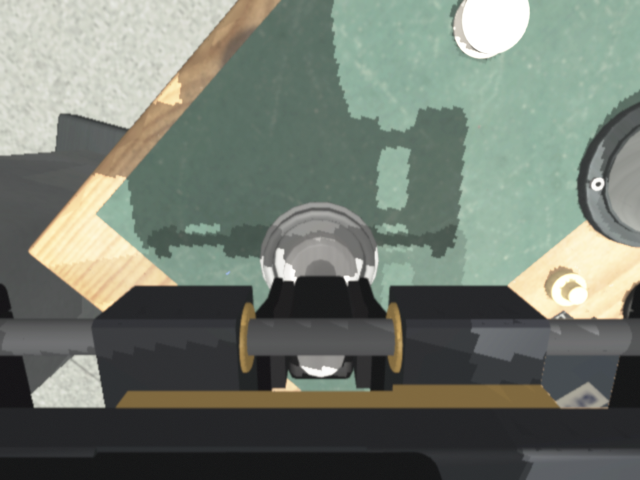

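View pics/i_s.png

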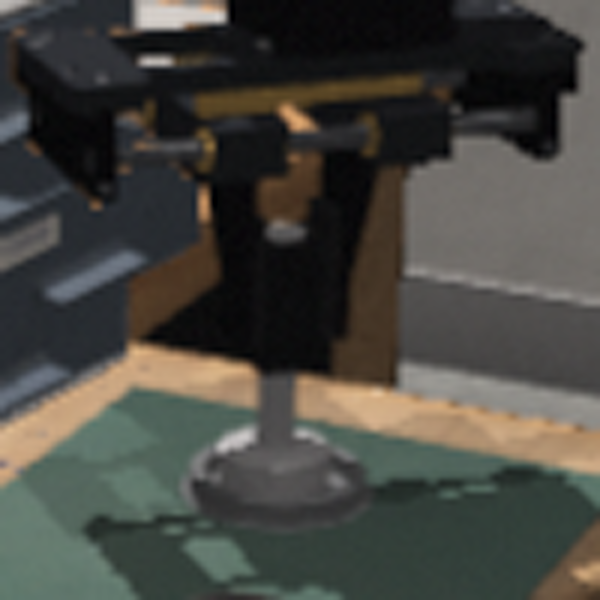

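In the recess, about 3.5 mm above the floor. Lower until it is felt.

Call:
{"api": "play_rows", "payload": {"increments": [{"translation": [0.002, 0, 0], "twist": 0, "hand": 1}, {"translation": [0.0035, 0, 0], "twist": 0, "hand": 1}, {"translation": [0.0035, 0, 0], "twist": 0, "hand": 1}]}}

```text
clock: 27.9
tool_pos: [0.3953, 0.2169, 0.2443]
ee_rot: [0.429, 0.561, -0.43, 0.562]
force: [-0.4, -0.3, -2.2]
opening: 0.0235
```

Call:
{"api": "play_rows", "payload": {"increments": [{"translation": [0.001, 0, 0], "twist": 0, "hand": 1}, {"translation": [0.001, 0, 0], "twist": 0, "hand": 1}]}}

```text
clock: 28.1
tool_pos: [0.3953, 0.2169, 0.2436]
ee_rot: [0.43, 0.561, -0.43, 0.562]
force: [-0.2, 0.0, -1.7]
opening: 0.0235
```

Call:
{"api": "play_rows", "payload": {"increments": [{"translation": [0.0007, 0, 0], "twist": 0, "hand": 1}, {"translation": [0.0007, 0, 0], "twist": 0, "hand": 1}]}}

```text
clock: 28.3
tool_pos: [0.3954, 0.2169, 0.2435]
ee_rot: [0.429, 0.562, -0.43, 0.562]
force: [-2.7, -0.3, 4.8]
opening: 0.0239
```

Call:
{"api": "play_rows", "payload": {"increments": [{"translation": [-0.0003, 0, 0], "twist": 0, "hand": 1}, {"translation": [-0.0003, 0, 0], "twist": 0, "hand": 1}, {"translation": [-0.0003, 0, 0], "twist": 0, "hand": 0.3}, {"translation": [-0.0003, 0, 0], "twist": 0, "hand": 0.2}, {"translation": [-0.0003, 0, 0], "twist": 0, "hand": 0}, {"translation": [-0.0003, 0, 0], "twist": 0, "hand": -0.3}, {"translation": [-0.0003, 0, 0], "twist": 0, "hand": -1}, {"translation": [-0.0003, 0, 0], "twist": 0, "hand": -1}, {"translation": [-0.0003, 0, 0], "twist": 0, "hand": -1}, {"translation": [-0.0003, 0, 0], "twist": 0, "hand": -1}]}}

```text
clock: 29.3
tool_pos: [0.3954, 0.2169, 0.2437]
ee_rot: [0.429, 0.561, -0.43, 0.562]
force: [-0.5, 0.1, -0.1]
opening: 0.075
```

Call:
{"api": "play_rows", "payload": {"increments": [{"translation": [0, 0, 0], "twist": 0, "hand": -1}, {"translation": [0, 0, 0], "twist": 0, "hand": -1}, {"translation": [0, 0, 0], "twist": 0, "hand": -1}, {"translation": [0, 0, 0], "twist": 0, "hand": -1}, {"translation": [0, 0, 0], "twist": 0, "hand": -1}]}}

```text
clock: 29.8
tool_pos: [0.3954, 0.2169, 0.2437]
ee_rot: [0.429, 0.561, -0.43, 0.562]
force: [-0.2, -0.0, -0.3]
opening: 0.0869
```

```bash
python3 st.py
python3 - <<'E'
from tri import *
w=viewer.snapshot("wrist"); s=viewer.snapshot("side")
cv2.imwrite("pics/j_w.png",w["img"])
cv2.imwrite("pics/j_s.png",cv2.resize(s["img"][150:250,320:420],(600,600),interpolation=cv2.INTER_CUBIC))
E
```

```text
29.8 [0.39541 0.21694 0.24374] [-0.17 -0.01 -0.26] [-0.028  0.044 -0.025]
[ 1.e-04 -5.e-04 -1.e+00]
```

View pics/j_w.png

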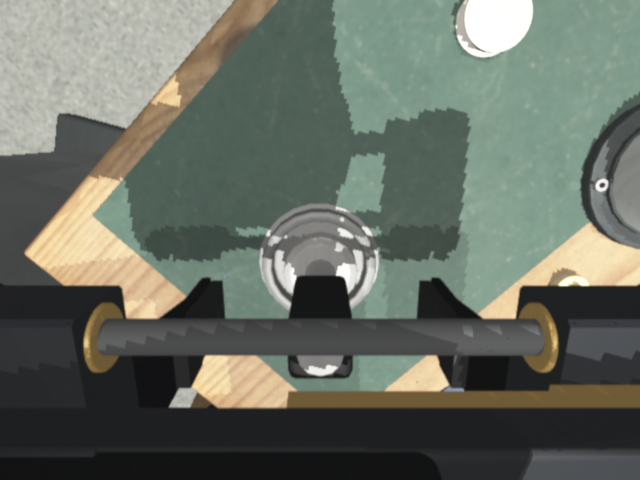

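Released, standing upright at (320, 330). Retreat up, then back toward a clear view.

Call:
{"api": "play_rows", "payload": {"increments": [{"translation": [-0.02, 0, 0], "twist": 0, "hand": -1}, {"translation": [-0.06, 0, 0], "twist": 0, "hand": -1}, {"translation": [-0.11, 0, 0], "twist": 0, "hand": -1}, {"translation": [-0.16, 0, 0], "twist": 0, "hand": -1}, {"translation": [-0.2, 0, 0], "twist": 0, "hand": -1}, {"translation": [-0.2, 0, 0], "twist": 0, "hand": -1}, {"translation": [-0.2, 0, 0], "twist": 0, "hand": -1}]}}

```text
clock: 30.6
tool_pos: [0.3955, 0.2171, 0.3943]
ee_rot: [0.43, 0.561, -0.429, 0.562]
force: [-0.7, 0.3, -0.7]
opening: 0.0872
```

Call:
{"api": "play_rows", "payload": {"increments": [{"translation": [0, 0, -0.05], "twist": 0, "hand": -1}, {"translation": [0, 0, -0.11], "twist": 0, "hand": -1}, {"translation": [0, 0, -0.17], "twist": 0, "hand": -1}, {"translation": [0, 0, -0.23], "twist": 0, "hand": -1}, {"translation": [0, 0, -0.28], "twist": 0, "hand": -1}, {"translation": [0, 0, -0.3], "twist": 0, "hand": -1}, {"translation": [0, 0, -0.3], "twist": 0, "hand": -1}, {"translation": [0, 0, -0.3], "twist": 0, "hand": -1}]}}

```text
clock: 31.4
tool_pos: [0.3365, 0.4334, 0.3927]
ee_rot: [0.429, 0.561, -0.43, 0.562]
force: [-0.6, 0.6, -0.3]
opening: 0.0871
```

```bash
python3 st.py
python3 - <<'E'
from tri import *
t=viewer.snapshot("top"); s=viewer.snapshot("side")
a=cv2.resize(t["img"][190:360,290:460],(400,400),interpolation=cv2.INTER_CUBIC)
b=cv2.resize(s["img"][170:275,270:400],(495,400),interpolation=cv2.INTER_CUBIC)[:,:400]
cv2.imwrite("pics/k_ts.png",np.hstack([a,b]))
for c,sn in (("top",t),("side",s)):
  for n in ["tamper_grip","tamper_foot","plate_top"]:
    for d in viewer.mark_of(c,n)[:1]: print(c,n,round(d["confidence"],2),c2w(sn,d["location"]).round(4))
E
```

```text
31.4 [0.33654 0.43343 0.39273] [-0.59  0.61 -0.28] [-0.065  0.001  0.005]
[ 3.0e-04 -2.5e-03 -1.0e+00]
top tamper_grip 0.73 [0.3977 0.2134 0.0761]
top tamper_foot 0.66 [0.3949 0.2155 0.001 ]
top plate_top 0.68 [0.569  0.3167 0.0513]
side tamper_foot 0.81 [0.3982 0.2163 0.0032]
side plate_top 0.68 [0.5637 0.3174 0.0473]
```

View pics/k_ts.png

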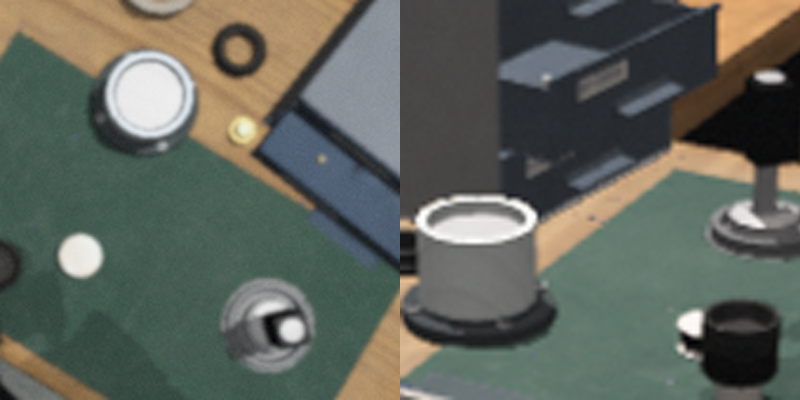

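The tamper stands upright in the stand, the plate sits concentric and level in the cup with its white face even, and the bystanders have not moved.

```bash
python3 -c "
from h import *
env.hand_in(); print(env.get_state()['clock'])"
```

```text
the job is handed in; nothing more can be done
the job is handed in; nothing more can be done
```

The press is levelled and the tamper is back upright in its stand. I handed the job in at about 31.5 s of the 58 s allowed.

**Pressing:** The stop came at roughly 12 mm of plate travel. I held the plate bottomed from about 20.0 to 22.35 s at around 17.5 N. During the steady part of the hold, single readings ran from 16.9 to 18.6 N. The tool was at most about 0.1° off square. I then eased off straight up over about 2 s.

**Last checks:**
- In the top and side pictures the plate looks level in the cup.
- The tamper stands upright in the dish, within about 3 mm of where it started.
- The gripper is open and clear of everything.
- In the pictures, nothing else appears to have moved.

**Not as planned:**
- **Two presses:** the first press reached the stop and about 15 N, but the tool tilt drifted to about 0.27°. I lifted off, straightened the tool and pressed again.
- **Sideways load:** during the hold there was about 7 N of sideways friction, so the total load on the plate was about 19 N, still under 22 N.
- **Setting down:** the tamper touched the stand floor with about 7 N before I released it.
- **Plate level:** I judged this by eye from the images and the tool's squareness; I did not measure the plate angle separately.

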